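# Tip the rinsed bearing balls out of the mesh basket into the tray

## Robot

A 6-joint arm with a two-finger parallel gripper is mounted at the origin on the work surface. World frame = base frame: x ahead of the robot, y to its left, z up, the work surface at z = 0. Lengths are in m, angles in degrees, forces in N, time in s.
With the tool pointing down it reaches from about 0.4 to 0.825 m from the base axis. Payload 7 kg.
Tool frame: the origin (TCP) lies at the very end of the fingers, on their centre line; the grasp point (between the pads) lies 19 mm behind it (ctrl.tcp_to_grasp is the distance from the TCP to the grasp point, in m); z points along the fingers, y is the direction in which the jaws open and shut (so a half turn about z gives the same grasp; the last joint's range is limited). The gripper opens to 88 mm and grips with 3 to 60 N. Pads are 19 mm wide; open, the fingers measure 130 mm over their backs; the gripper's body (78 mm by 193 mm) begins 47 mm behind the grasp point.
Start: joints at [81.022, 20.546, 0.682, 0, -70.136, -16.507], TCP at [0.29, 0.609, 0.192] pointing down, gripper open.
Joint ranges: [-176.03, 176.03], [-82.01, 121.73], [-58.28, 71.71], [-173.87, 95.51], [-174.79, -0.11], [-173.66, 173.66]. Speed limits (degrees/s): [136.94, 136.94, 172.46, 180, 180, 180].

## Interface

Orientations are given as [roll, pitch, yaw] about the fixed x, y, z axes, in that order (R = Rz(yaw) Ry(pitch) Rx(roll)).
In Python, from plant import ctrl gives the robot as it stands.
- The arm moves only by the tool jog_arm, never from a script. Its argument "commands" is a list of rows, each an object of numbers: "x", "y", "z": the shift along the tool's x, y, z in cm; "roll": the turn about the tool's z in rad. In form: [{"x": .., "y": .., "z": .., "roll": ..}, ...]. A call has 1 to 12 rows; each row shifts and turns the commanded pose from where the row before left it, along the tool's axes as they then stand; what a row does not reach is not made up. A row lasts 1/10 s, in which the tool goes at most 50 mm and 8.59 degrees, less where a joint would pass 70% of its speed; a pose out of reach is approached as far as the arm can. A call is refused whole if a number of a shift passes 5 or a number of a turn 0.15, either way. A call with a gripper value outside its range is refused whole. "gripper" is the finger opening in cm, from 0 to 8.76, set as the call begins (left out, the last holds). The fingers move at their own pace and stop on an object; the grip force is fixed at half the most. Time passes only in rows, so rows that do not move let the fingers close. It gives the time, the measured TCP pose, the force and the opening at its end, in the units of the state.
- ctrl.get_obs(): the state, without advancing time (a new reading comes with each control period).
- ctrl.snapshot(name): name is "scene" or "top"; returns a dict with "image" (400x640x3 uint8, red, green, blue), "mtx" (3x3 intrinsics, pixels), "k1" (the pictures are not rectified: a ray, as slopes to the right and down, at radius r is drawn at 1 + k1 r^2 times it, then the intrinsics apply), "position" and "orientation" of the camera in the world. Camera axes: x right, y up, looking along -z (the intrinsics and any distortion apply to the point x, -y, -z); pixel columns grow to the right and rows downward; lengths in m; the calibration is good to about 2 mm. A picture is of the moment at which its call begins. There is no depth.
- ctrl.close_job(): hands the job in, once; it reports no verdict.
Trained networks look in the newest picture that a camera, given by its name, has taken for a name from the list of things; names that differ only in an ending like _2 or _b are one class to them, and where a whole thing is asked for, a point or a joint stands for the part that bears it (a point fixed in the world has none). Each returns a list of dicts, best first, with "confidence" (0 to 1); they miss things now and then, are a little off and sometimes report something else, mostly with a low value. They report only what shows in the picture. A call takes as long as a camera call. They do not tell look-alikes from the thing itself.
- ctrl.search_frame(camera, query): "position" ([column, row] as shares, 0 to 1, of the picture: columns of its width, rows of its height, amid what is visible of it).
- ctrl.regions_of(camera, query): "mask" (400x640 bool, what is visible of it) and "position" ([column, row] as shares, 0 to 1, of the picture: columns of its width, rows of its height, amid what is visible of it).
The state is a dict: "clock": time; "joint_pos": joint angles; "qvel": joint speeds; "tau": joint torques, N m; "tool_pos": TCP position; "orientation": TCP orientation; "force": force on the tool from outside, world axes, zero at the start; "moment": the same for the moment, N m; "opening": finger opening in m.
Only numpy, scipy, OpenCV 4.12 (cv2) and the standard library are available. Lean on these libraries where they do the work, as an engineer would, in place of code of your own. Each camera call takes 0.05 s, during which the arm holds its last target.

## Task

Pick up the mesh rinse basket by the flat bar across its top, and tip it so that the two bearing balls roll out through its spout (not over the rim) into the square tray, from low over the tray so that they do not drop hard. Leave the tray where it stands, and once the basket is empty stand it upright on the bench top again and let go.

Things in the scene. Friction and masses are not known exactly. Their poses are not given: they have to be found in the camera images.
- basket: open rinse basket of dark steel mesh, 0.22 to 0.37 kg, the only mesh thing here. Origin on its underside, below the cross bar's middle; z up, -x to the spout (at the start within 40 degrees of the robot's -x). Walls 55 mm high at x = 50 and y = +-50 mm, drawing in to the spout. Floor 3 mm thick, flat from x = 50 to -10 mm, then a sheet ramp rises 18 degrees to the lip: 40 degrees spout-down empties it
- basket_bar (a point): centre of the basket's handle, at its x = 0, y = 0, z = 90 mm: a rigid flat dark bar along the basket's y, 14 mm thick (x), 22 mm high (z 79 to 101 mm), 106 mm long, fixed on straps at both ends, so bar and basket tilt as one; grip it across its thickness from above. Axes as the basket's
- basket_lip (a point): middle of the lip of the basket's notched spout, over which the balls run out: basket x = -70 mm, y = 0, z = 23 mm, its outermost point; the notch is 52 mm wide. Axes as the basket's
- ball_1: a plain bearing ball, steel, 22 mm in diameter, 43 g, lying loose on the basket's floor at the start; origin at its centre (its axes mean nothing)
- ball_2: a plain bearing ball, steel, 22 mm in diameter, 43 g, lying loose on the basket's floor at the start; origin at its centre (its axes mean nothing)
- tray: empty square tray of dark steel, 180 x 180 mm outside, 35 mm high, walls and floor 4 mm thick, 0.6 kg, loose on the bench. Basket, tray and an unused round steel bowl (130 mm across) stand side by side in any order. Origin at the centre of its underside, z up, x and y square to its walls
There are look-alikes about, which are no part of the job. Leave any blue or orange look-alike of the basket alone.

How it is judged (in metres and radians):
On the way, in this order (a step that is already met when the one before it is completed fails the run):
1. the basket is lifted off the bench with both balls still in it (height (world z) of basket above 0.02 m and x of ball_1 in the frame of basket between -0.06 and 0.055 m and y of ball_1 in the frame of basket between -0.055 and 0.055 m and z of ball_1 in the frame of basket between 0 and 0.055 m and x of ball_2 in the frame of basket between -0.06 and 0.055 m and y of ball_2 in the frame of basket between -0.055 and 0.055 m and z of ball_2 in the frame of basket between 0 and 0.055 m), for 0.2 s.
2. both balls lie in the square tray (x of ball_1 in the frame of tray between -0.09 and 0.09 m and y of ball_1 in the frame of tray between -0.09 and 0.09 m and z of ball_1 in the frame of tray between 0 and 0.035 m and x of ball_2 in the frame of tray between -0.09 and 0.09 m and y of ball_2 in the frame of tray between -0.09 and 0.09 m and z of ball_2 in the frame of tray between 0 and 0.035 m), for 0.2 s.
At the end, for the whole second after the job is handed in: both balls are inside the square tray (centres within its walls and below its rim; they may still roll there), and the basket stands upright (within 10 degrees) and still on the bench top (its origin within 12 mm of it), beside the tray (all of step 2 and height (world z) of basket below 0.012 m and angle between basket's own z axis and vertical below 0.17 rad and linear speed of basket below 0.03 m/s and horizontal distance between basket and tray above 0.11 m); the robot touches nothing.
It fails at once if a ball leaves the basket over its rim or out of its top instead of through the spout (centre more than 65 mm above the basket's underside, in its own frame, within 120 mm of its origin) ((z of ball_1 in the frame of basket above 0.065 m and distance between ball_1 and basket below 0.12 m) or (z of ball_2 in the frame of basket above 0.065 m and distance between ball_2 and basket below 0.12 m)).
It fails at once if a ball drops hard (faster than 2.2 m/s, a fall of about 25 cm) (linear speed of any of ball_1, ball_2 above 2.2 m/s).
It fails at once if the tray is shoved more than 40 mm (distance of tray from where it was at the start of the episode above 0.04 m).
It also fails if it takes over 72 s, if anything falls off the work surface, if the arm or the gripper's body presses on something with over 40 N, if the wrist force passes 120 N, or if a joint passes its speed limit or range.

## Working session

There is one attempt and no reset: what is moved stays moved. The work goes in short steps, Python scripts to look and compute and a tool call to move; the robot and the scene stay as the last step left them, time stands still between calls to the robot, and variables do not carry over. Pictures are saved under pics/ and viewed, and the job is handed in when it is done.

Besides the shell and the picture viewer there is one more tool, called in YAML: its name, and indented under it one key for each argument. jog_arm: Moves the arm, as the interface text tells. Its arguments: {"type":"object","properties":{"commands":{"type":"array"},"gripper":{"type":"number"}},"required":["commands"]}

```bash
ls; mkdir -p pics; python3 - <<'E'
from plant import ctrl
import cv2,numpy as np
for n in ("scene","top"):
    s=ctrl.snapshot(n); cv2.imwrite(f"pics/{n}0.png",s["image"][:,:,::-1]); print(n,s["mtx"],s["k1"],s["position"],s["orientation"])
    for q in ("basket","basket_bar","basket_lip","ball_1","tray"):
        print(q,[(np.round(np.array(d["position"])*[640,400],1).tolist(),round(d["confidence"],2)) for d in ctrl.search_frame(n,q)])
print(ctrl.get_obs())
E
```

```text
pics
scene [[374.53548949   0.         319.99893689]
 [  0.         374.53548949 196.83048846]
 [  0.           0.           1.        ]] -0.08780235411753981 [0.9568717  0.70759427 0.81926927] [ 48.04231462   0.31704945 149.55248983]
basket [([362.9, 175.5], 0.98), ([261.8, 231.5], 0.58), ([326.4, 213.8], 0.55)]
basket_bar [([269.1, 226.9], 0.83), ([363.4, 178.7], 0.56)]
basket_lip [([261.3, 226.3], 0.87), ([361.7, 177.9], 0.76), ([325.7, 209.0], 0.72)]
ball_1 []
tray [([377.4, 299.5], 0.62)]
top [[498.19713969   0.         322.52276483]
 [  0.         498.19713969 199.93596306]
 [  0.           0.           1.        ]] -0.003009709116051723 [0.48042377 0.00946327 1.38546287] [  2.93175176   0.5265939  -89.44429172]
basket [([356.7, 274.1], 0.95), ([319.8, 210.7], 0.76)]
basket_bar [([338.6, 134.6], 0.85), ([357.8, 272.1], 0.78), ([323.1, 208.4], 0.55)]
basket_lip [([357.0, 272.3], 0.77), ([322.1, 208.4], 0.62), ([336.6, 135.4], 0.61)]
ball_1 []
tray [([210.8, 187.5], 0.9)]
{'clock': 0.6, 'joint_pos': array([ 8.10211312e+01,  2.05428387e+01,  6.82802125e-01,  1.12080190e-03,
       -7.01350519e+01, -1.65072002e+01]), 'qvel': array([ 0.03834648,  0.02547624, -0.06283892, -0.04948326, -0.01410859,
        0.00166607]), 'tau': array([ 5.50493060e-04, -5.81991506e+01,  2.93184060e+01,  6.99982703e+00,
        1.24028523e-02, -1.90368178e-05]), 'tool_pos': array([0.29046114, 0.60930428, 0.19231097]), 'orientation': array([-1.79994991e+02,  3.84849882e-04, -2.54856883e+01]), 'force': array([ 0.11823027, -0.08952475, -0.70828335]), 'moment': array([-0.01126275,  0.01289043,  0.02239764]), 'opening': 0.08740617223950045}
```

View pics/scene0.png

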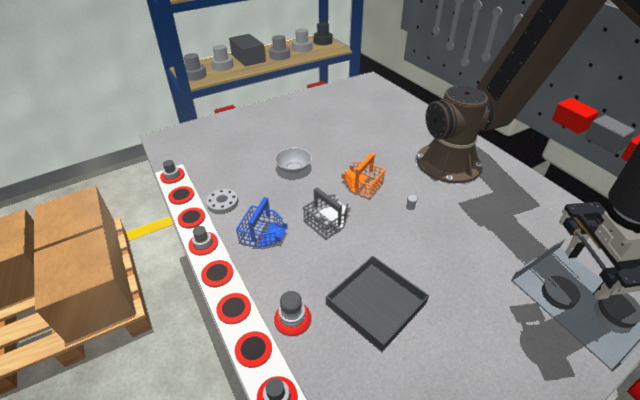

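View pics/top0.png

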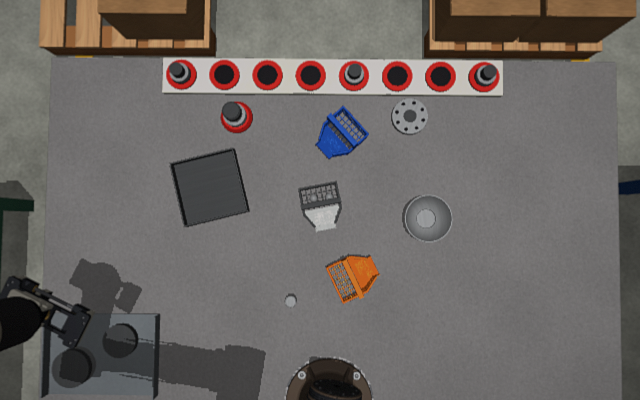

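```bash
python3 - <<'E'
import cv2
a=cv2.imread("pics/scene0.png")[130:270,210:420]; cv2.imwrite("pics/c1.png",cv2.resize(a,None,fx=3.8,fy=3.8,interpolation=cv2.INTER_CUBIC))
a=cv2.imread("pics/top0.png")[90:310,240:430]; cv2.imwrite("pics/c2.png",cv2.resize(a,None,fx=2.7,fy=2.7,interpolation=cv2.INTER_CUBIC))
E
```

```text
(no output)
```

View pics/c1.png

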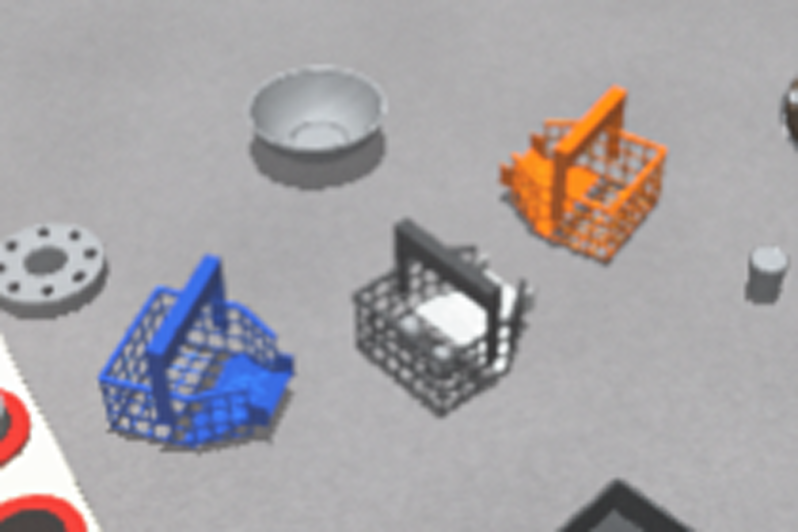

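View pics/c2.png

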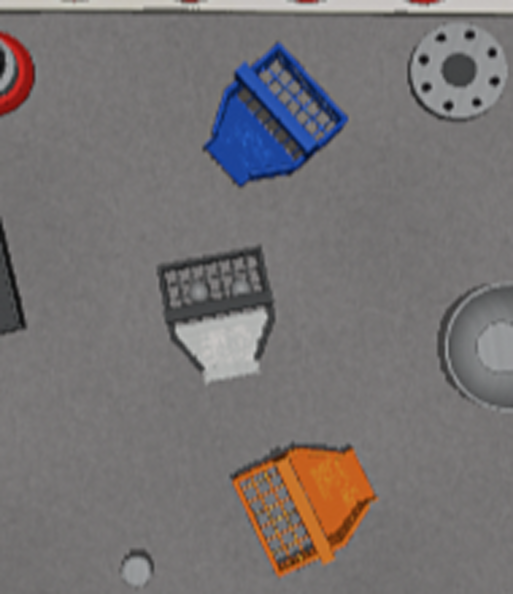

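The candidates in the top view are the dark mesh basket with two balls in it at (320,207), the blue look-alike at (341,133) and the orange look-alike at (353,278). I choose the dark mesh one and check it in a close crop.

```bash
cat > h.py <<'E'
import numpy as np, cv2
from scipy.spatial.transform import Rotation as R
from scipy.optimize import least_squares
def proj(s,P):
    P=np.atleast_2d(P); Rc=R.from_euler('xyz',s["orientation"],degrees=True).as_matrix()
    c=(P-np.array(s["position"]))@Rc
    u=np.stack([c[:,0]/-c[:,2],-c[:,1]/-c[:,2]],1); r2=(u**2).sum(1,keepdims=True)
    u=u*(1+s["k1"]*r2); m=np.array(s["mtx"]); return u@np.diag([m[0,0],m[1,1]])+m[:2,2]
def unproj(s,px,z):
    m=np.array(s["mtx"]); d=(np.atleast_2d(px)-m[:2,2])/[m[0,0],m[1,1]]
    u=d.copy()
    for _ in range(20): u=d/(1+s["k1"]*(u**2).sum(1,keepdims=True))
    Rc=R.from_euler('xyz',s["orientation"],degrees=True).as_matrix()
    v=np.stack([u[:,0],-u[:,1],-np.ones(len(u))],1)@Rc.T; p=np.array(s["position"])
    return p+v*((z-p[2])/v[:,2])[:,None]
E
cat > /tmp/a.py <<'E'
import cv2
a=cv2.imread("pics/top0.png")[175:240,285:360]; cv2.imwrite("pics/d2.png",cv2.resize(a,None,fx=9,fy=9,interpolation=cv2.INTER_CUBIC))
a=cv2.imread("pics/scene0.png")[180:245,295:360]; cv2.imwrite("pics/d1.png",cv2.resize(a,None,fx=9,fy=9,interpolation=cv2.INTER_CUBIC))
a=cv2.imread("pics/top0.png")[140:235,160:260]; cv2.imwrite("pics/d3.png",cv2.resize(a,None,fx=6,fy=6,interpolation=cv2.INTER_CUBIC))
E
python3 /tmp/a.py
```

```text
(no output)
```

View pics/d2.png

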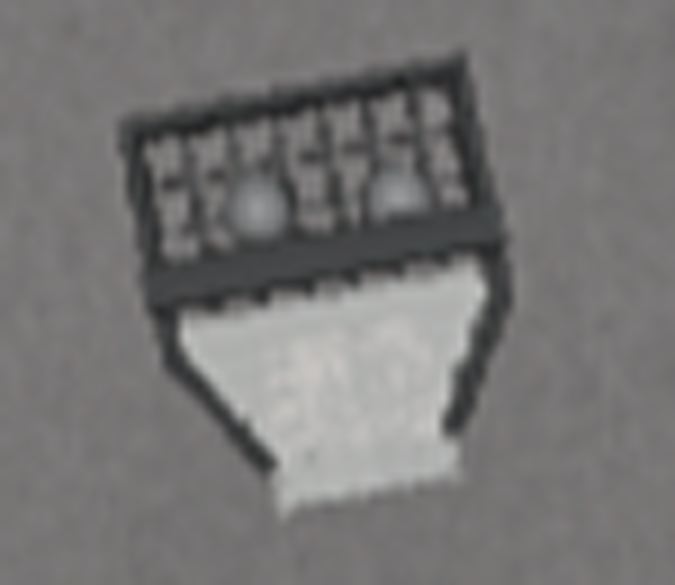

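View pics/d1.png

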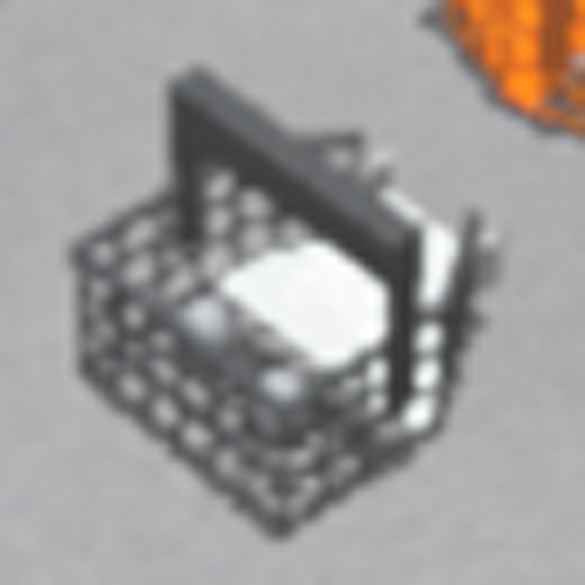

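View pics/d3.png

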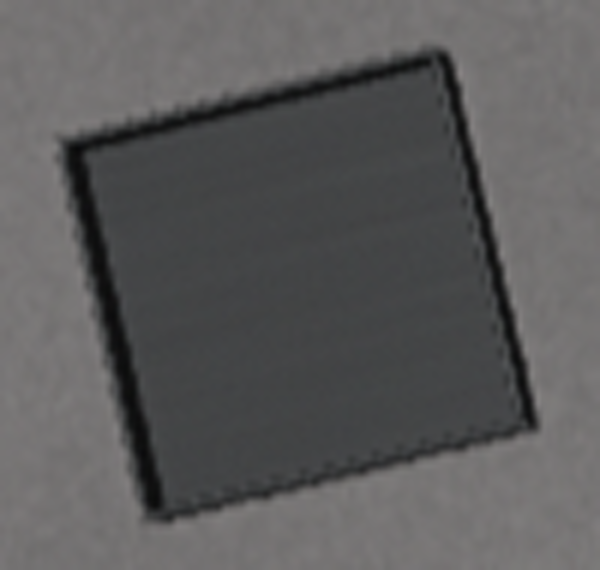

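The chosen basket is dark mesh with a pale ramp. Its two balls are at top px (313,197) and (329,196), just behind the bar, and the spout points down in the image. The tray is centred at about (210,187).

```bash
cat > /tmp/b.py <<'E'
from h import *; from plant import ctrl
st=ctrl.snapshot("top"); ss=ctrl.snapshot("scene")
f=lambda p,o,k:(np.array(p,float)+.5)/k-.5+np.array(o)
obj=np.array([[7,53,101],[-7,53,101],[7,-53,101],[-7,-53,101],[51,51,55],[51,-51,55],[-70,26,23],[-70,-26,23]])/1e3
px=f([[145,272],[152,308],[498,208],[507,240],[120,122],[463,52],[285,515],[463,475]],[285,175],9)
def P(v,o): return o@R.from_euler('z',v[2]).as_matrix().T+[v[0],v[1],v[3] if len(v)>3 else 0]
r=least_squares(lambda v:(proj(st,P(v,obj))-px).ravel(),[.47,0,.2])
print("basket",r.x[:2],np.degrees(r.x[2]));print(np.round((proj(st,P(r.x,obj))-px),1).tolist())
print("scene pred",((proj(ss,P(r.x,obj))-[295,180]+.5)*9-.5).round().tolist())
t=f([[65,143],[443,52],[536,430],[150,520]],[160,140],6)
to=np.array([[.09,.09,.035],[.09,-.09,.035],[-.09,-.09,.035],[-.09,.09,.035]])
rt=least_squares(lambda v:(proj(st,P(v,to))-t).ravel(),[.47,.3,.2])
print("tray",rt.x[:2],np.degrees(rt.x[2]));print(np.round((proj(st,P(rt.x,to))-t),1).tolist())
print(proj(ss,P(rt.x,to)).round(1).tolist())
E
PYTHONPATH=. python3 /tmp/b.py
```

```text
Traceback (most recent call last):
  File "h.py", line 1, in <module>
    import numpy as np, cv2
ModuleNotFoundError: No module named 'cv2'
```

```bash
cp /tmp/b.py b.py; python3 b.py
```

```text
basket [0.53846834 0.02664298] 11.722061377946366
[[-0.7, -0.6], [-0.4, 0.7], [0.4, -1.4], [0.4, 0.3], [0.6, 0.6], [-0.1, 1.0], [0.4, -0.6], [-0.7, 0.1]]
scene pred [[391.0, 250.0], [423.0, 229.0], [164.0, 85.0], [196.0, 66.0], [281.0, 419.0], [70.0, 253.0], [491.0, 270.0], [385.0, 194.0]]
tray [0.5814263  0.33128744] 14.167502179743318
[[-0.5, -0.4], [0.5, -0.7], [0.0, 0.2], [-0.1, 0.9]]
[[381.9, 343.7], [324.1, 294.6], [371.5, 254.0], [428.0, 294.2]]
```

jog_arm:
  commands:
    - {"x":4.1,"y":2.7,"z":-0.5}
    - {"x":4.1,"y":2.7,"z":-0.5}
    - {"x":4.1,"y":2.7,"z":-0.5}
    - {"x":4.1,"y":2.7,"z":-0.5}
    - {"x":4.1,"y":2.7,"z":-0.5}
    - {"x":4.1,"y":2.7,"z":-0.5}
    - {"x":4.1,"y":2.7,"z":-0.5}
    - {"x":4.1,"y":2.7,"z":-0.5}
    - {"x":4.1,"y":2.7,"z":-0.5}
    - {"x":4.1,"y":2.7,"z":-0.5}
    - {"x":4.1,"y":2.7,"z":-0.5}
    - {"x":4.1,"y":2.7,"z":-0.5}

```text
validation failed for argument at $.co...
```

jog_arm:
  commands:
    - {"roll":0.15}
    - {"roll":0.15}
    - {"roll":0.15}
    - {"roll":0.15}
    - {"roll":0.15}
    - {"roll":0.15}
    - {"roll":0.02}
    - {}

```text
validation failed for argument at $.co...
```

jog_arm:
  commands:
    - {"x":4.1,"y":2.7,"z":-0.5,"roll":0}
    - {"x":4.1,"y":2.7,"z":-0.5,"roll":0}
    - {"x":4.1,"y":2.7,"z":-0.5,"roll":0}
    - {"x":4.1,"y":2.7,"z":-0.5,"roll":0}
    - {"x":4.1,"y":2.7,"z":-0.5,"roll":0}
    - {"x":4.1,"y":2.7,"z":-0.5,"roll":0}

```text
clock: 1.3
tool_pos: [0.4435, 0.3555, 0.2229]
orientation: [-180.0, -0.0, -25.5]
force: [1.3, 0.2, 0.4]
opening: 0.0875
```

jog_arm:
  commands:
    - {"x":4.1,"y":2.7,"z":-0.3,"roll":0}
    - {"x":4.1,"y":2.7,"z":-0.3,"roll":0}
    - {"x":4.1,"y":2.7,"z":-0.3,"roll":0}
    - {"x":4.1,"y":2.7,"z":-0.3,"roll":0}
    - {"x":4.1,"y":2.7,"z":-0.3,"roll":0}
    - {"x":0,"y":0,"z":0,"roll":0.15}
    - {"x":0,"y":0,"z":0,"roll":0.15}
    - {"x":0,"y":0,"z":0,"roll":0.15}
    - {"x":0,"y":0,"z":0,"roll":0.15}
    - {"x":0,"y":0,"z":0,"roll":0.15}
    - {"x":0,"y":0,"z":0,"roll":0.15}
    - {"x":0,"y":0,"z":0,"roll":0.02}

```text
clock: 2.5
tool_pos: [0.5698, 0.1471, 0.2373]
orientation: [-180.0, 0.0, -78.4]
force: [0.3, -0.4, 0.1]
opening: 0.0877
```

jog_arm:
  commands:
    - {"x":0,"y":-3.5,"z":0,"roll":0}
    - {"x":0,"y":-3.5,"z":0,"roll":0}
    - {"x":0,"y":-3.5,"z":0,"roll":0}
    - {"x":0,"y":-3.5,"z":0,"roll":0}
    - {"x":0,"y":-3.5,"z":0,"roll":0}
    - {"x":0,"y":-3.5,"z":0,"roll":0}
    - {"x":0,"y":-3.5,"z":0,"roll":0}
    - {"x":0,"y":-3.5,"z":0,"roll":0}
    - {"x":0,"y":-3.5,"z":0,"roll":0}
    - {"x":0,"y":-3.5,"z":0,"roll":0}

```text
clock: 3.5
tool_pos: [0.9134, 0.2189, 0.2376]
orientation: [-180.0, 0.0, -78.0]
force: [2.8, 0.3, 0.6]
opening: 0.0878
```

```bash
python3 - <<'E'
from plant import ctrl
o=ctrl.get_obs();print(o["joint_pos"].round(1),o["tool_pos"],o["orientation"])
E
```

```text
[ 25.3  49.9  57.7   0.  -97.8 -13.2] [0.91338884 0.21885459 0.23762288] [-1.79965906e+02  4.00331952e-04 -7.79562516e+01]
```

jog_arm:
  commands:
    - {"x":0,"y":-3.5,"z":0,"roll":0}
    - {"x":0,"y":-3.5,"z":0,"roll":0}
    - {"x":0,"y":-3.5,"z":0,"roll":0}
    - {"x":0,"y":-3.5,"z":0,"roll":0}
    - {"x":0,"y":-3.5,"z":0,"roll":0}
    - {"x":0,"y":-3.5,"z":0,"roll":0}
    - {"x":0,"y":-3.5,"z":0,"roll":0}
    - {"x":0,"y":-3.5,"z":0,"roll":0}

```text
clock: 4.3
tool_pos: [1.0361, 0.2402, 0.1874]
orientation: [-170.4, -0.8, -78.0]
force: [0.8, 0.3, 0.5]
opening: 0.0876
```

```bash
python3 - <<'E'
from plant import ctrl
o=ctrl.get_obs();print(o["joint_pos"].round(1),o["tool_pos"],o["orientation"])
E
```

```text
[ 24.5  60.5  71.6   2.8 -92.  -12.2] [1.03610413 0.24017469 0.18736686] [-170.43940433   -0.76106672  -78.02340468]
```

jog_arm:
  commands:
    - {"x":0,"y":3,"z":-1,"roll":0}
    - {"x":0,"y":3,"z":-1,"roll":0}
    - {"x":0,"y":3,"z":-1,"roll":0}
    - {"x":0,"y":3,"z":-1,"roll":0}

```text
clock: 4.7
tool_pos: [0.9176, 0.2159, 0.2075]
orientation: [-170.4, -0.8, -78.0]
force: [0.8, 0.2, 0.5]
opening: 0.0879
```

```bash
python3 - <<'E'
from plant import ctrl
o=ctrl.get_obs();print(o["joint_pos"].round(1),o["tool_pos"],o["orientation"])
E
```

```text
[ 26.3  40.6  34.1   3.2 -74.5 -14.9] [0.91761754 0.21591006 0.20751278] [-170.44725206   -0.76847328  -78.01999595]
```

```bash
cat > kin.py <<'E'
import numpy as np
from scipy.spatial.transform import Rotation as R
from scipy.optimize import least_squares
LO=np.array([-176.03,-82.01,-58.28,-173.87,-174.79,-.11]);  # placeholder, fixed below
LO=np.array([-176.03,-82.01,-58.28,-173.87,-174.79,-173.66]);HI=np.array([176.03,121.73,71.71,95.51,-.11,173.66])
def rx(a):return R.from_euler('x',a,degrees=True)
def ry(a):return R.from_euler('y',a,degrees=True)
def rz(a):return R.from_euler('z',a,degrees=True)
# p: r0,d1,a2,f,o,L,lat
def fk(q,p,full=True):
    r0,d1,a2,f,o,L,lat=p
    A=rz(q[0]); pos=A.apply([r0,0,d1]); A=A*ry(q[1]); pos=pos+A.apply([0,0,a2]); A=A*ry(-q[2]); pos=pos+A.apply([f,lat,o])
    A=A*rx(q[3]*S4); A=A*ry(-q[4]); pos=pos+A.apply([L,0,0]); A=A*rx(q[5]*S6+C6)
    return pos,A*ry(90)
S4=1;S6=1;C6=0
D=[([81.0211,20.5428,.6828,.001,-70.1351,-16.507],[.29046,.60930,.19231],[-180,0,-25.4857]),
([25.3,49.9,57.7,0,-97.8,-13.2],[.91339,.21885,.23762],[-179.966,0,-77.956]),
([24.5,60.5,71.6,2.8,-92,-12.2],[1.03610,.24017,.18737],[-170.439,-.761,-78.023]),
([26.3,40.6,34.1,3.2,-74.5,-14.9],[.91762,.21591,.20751],[-170.447,-.768,-78.02])]
E
cat > fit.py <<'E'
import kin; from kin import *
for s4 in (1,-1):
  for lat in (-.19,.19):
    kin.S4=s4
    def res(p): return np.concatenate([fk(q,p)[0]-t for q,t,_ in D])
    r=least_squares(res,[0,.4,.5,.5,0,.2,lat]); print(s4,r.x.round(4),np.abs(r.fun).max())
    for s6 in (1,-1):
        kin.S6=s6; print(s6,[ (fk(q,r.x)[1].inv()*R.from_euler('xyz',e,degrees=True)).as_euler('xyz',degrees=True).round(1).tolist() for q,t,e in D])
E
python3 fit.py
```

```text
1 [-0.0796  0.0147  0.6598  0.513   0.0453  0.306  -0.21  ] 0.018334268419779698
1 [[-0.0, 0.0, -57.0], [0.0, 0.0, -63.5], [1.3, 5.5, -65.4], [1.6, 6.0, -61.9]]
-1 [[-0.0, 0.0, -90.0], [0.0, 0.0, -89.9], [1.3, 5.5, -89.8], [1.6, 6.0, -91.7]]
1 [-0.0796  0.0147  0.6598  0.513   0.0453  0.306  -0.21  ] 0.018334268729919778
1 [[-0.0, 0.0, -57.0], [0.0, 0.0, -63.5], [1.3, 5.5, -65.4], [1.6, 6.0, -61.9]]
-1 [[-0.0, 0.0, -90.0], [0.0, 0.0, -89.9], [1.3, 5.5, -89.8], [1.6, 6.0, -91.7]]
-1 [ 0.0357  0.2746  0.5682  0.4486 -0.0247  0.4357 -0.1909] 0.006415619087295571
1 [[-0.0, 0.0, -57.0], [0.0, 0.0, -63.5], [0.1, -0.0, -65.7], [0.1, -0.0, -60.2]]
-1 [[-0.0, 0.0, -90.0], [0.0, 0.0, -89.9], [0.1, -0.0, -90.1], [0.1, -0.0, -90.0]]
-1 [ 0.0357  0.2746  0.5682  0.4486 -0.0247  0.4357 -0.1909] 0.0064156194221130225
1 [[-0.0, 0.0, -57.0], [0.0, 0.0, -63.5], [0.1, -0.0, -65.7], [0.1, -0.0, -60.2]]
-1 [[-0.0, 0.0, -90.0], [0.0, 0.0, -89.9], [0.1, -0.0, -90.1], [0.1, -0.0, -90.0]]
```

```bash
cat > fit.py <<'E'
import kin; from kin import *
kin.S4=-1;kin.S6=-1
def fk2(q,p):
    r0,d1,a2,f,o,L,lat,c,b=p
    A=rz(q[0]); pos=A.apply([r0,0,d1]); A=A*ry(q[1]); pos=pos+A.apply([0,0,a2]); A=A*ry(-q[2]); pos=pos+A.apply([f,lat-b,o])
    A=A*rx(-q[3]);pos=pos+A.apply([0,b,0]); A=A*ry(-q[4]); pos=pos+A.apply([L,0,c]); return pos
for z in (1,0):
    r=least_squares(lambda p: np.concatenate([np.concatenate([fk2(q,p)-t for q,t,_ in D]),.01*(p-[0.03,.3,.57,.45,0,.43,-.19,0,0])*[1]*7+[] if False else np.concatenate([fk2(q,p)-t for q,t,_ in D])]) ,[0,.3,.57,.45,0,.43,-.19,0,0],method='trf')
    print(r.x.round(4),np.abs(r.fun).max())
E
python3 fit.py
```

```text
[-0.046   0.1763  0.6139  0.472   0.0117  0.4096 -0.1918  0.0299 -0.1151] 0.0007223223498834253
[-0.046   0.1763  0.6139  0.472   0.0117  0.4096 -0.1918  0.0299 -0.1151] 0.0007223223498834253
```

jog_arm:
  commands:
    - {"x":0,"y":4.5,"z":-1.5,"roll":0}
    - {"x":0,"y":4.5,"z":-1.5,"roll":0}
    - {"x":0,"y":4.5,"z":-1.5,"roll":0}
    - {"x":0,"y":4.5,"z":-1.5,"roll":0}
    - {"x":0,"y":4.5,"z":-1.5,"roll":0}
    - {"x":0,"y":4.5,"z":-1.5,"roll":0}

```text
clock: 5.3
tool_pos: [0.6416, 0.1591, 0.2518]
orientation: [-170.4, -0.7, -78.0]
force: [-0.2, 0.4, 0.4]
opening: 0.0878
```

```bash
cat > st.py <<'E'
from plant import ctrl
o=ctrl.get_obs();print(round(o["clock"],2));l=repr((o["joint_pos"].round(4).tolist(),o["tool_pos"].round(5).tolist(),o["orientation"].round(3).tolist()));print(l,o["qvel"].round(1),o["opening"])
open("log.txt","a").write(l+"\n")
E
python3 st.py
```

```text
5.3
([33.475, 11.1174, -7.1888, 4.6918, -63.117, -23.2448], [0.64165, 0.15906, 0.25183], [-170.423, -0.748, -78.024]) [ 16.6 -47.2 -53.    3.3   5.3 -17.9] 0.08779998769401948
```

jog_arm:
  commands:
    - {"x":0,"y":4.5,"z":-0.8,"roll":0}
    - {"x":0,"y":4.5,"z":-0.8,"roll":0}
    - {"x":0,"y":4.5,"z":-0.8,"roll":0}
    - {"x":0,"y":4.5,"z":-0.8,"roll":0}

```text
clock: 5.7
tool_pos: [0.463, 0.1217, 0.2532]
orientation: [-170.4, -0.7, -78.0]
force: [-0.8, 0.5, 1.0]
opening: 0.0878
```

```bash
python3 st.py
```

```text
5.7
([43.6001, -7.6837, -27.2432, 6.3392, -62.7813, -34.1074], [0.46296, 0.12173, 0.2532], [-170.414, -0.738, -78.045]) [ 33.9 -50.5 -44.7   5.   -8.2 -35. ] 0.08775026326544534
```

jog_arm:
  commands:
    - {"x":0,"y":3,"z":-0.5,"roll":0}
    - {"x":0,"y":3,"z":-0.5,"roll":0}
    - {"x":0,"y":3,"z":-0.5,"roll":0}
    - {"x":0,"y":3,"z":-0.5,"roll":0}

```text
clock: 6.1
tool_pos: [0.3445, 0.097, 0.2531]
orientation: [-170.4, -0.7, -78.1]
force: [-1.6, 0.8, 0.9]
opening: 0.0878
```

```bash
python3 st.py; cat > fit.py <<'E'
import kin; from kin import *
def fk2(q,p):
    r0,d1,a2,f,o,L,lat,c,b=p
    A=rz(q[0]); pos=A.apply([r0,0,d1]); A=A*ry(q[1]); pos=pos+A.apply([0,0,a2]); A=A*ry(-q[2]); pos=pos+A.apply([f,lat-b,o])
    A=A*rx(-q[3]);pos=pos+A.apply([0,b,0]); A=A*ry(-q[4]); pos=pos+A.apply([L,0,c]); return pos, A*rx(-q[5])*ry(90)*rz(-90)
if __name__=="__main__":
    DD=[(np.array(q),np.array(t),1) for q,t,e in D[1:]]; DD=[(q,t,.3) for q,t,_ in DD]+[(np.array(D[0][0]),np.array(D[0][1]),1)]
    DD+=[(np.array(a[0]),np.array(a[1]),1) for a in map(eval,open("log.txt"))]
    r=least_squares(lambda p: np.concatenate([w*(fk2(q,p)[0]-t) for q,t,w in DD]),[0,.3,.57,.45,0,.43,-.19,0,0],x_scale=.1)
    print(r.x.round(4).tolist(),(r.fun*1e3).round(2)); np.save("p.npy",r.x)
E
python3 fit.py
```

```text
6.1
([58.5728, -23.1103, -37.8838, 7.971, -69.3084, -49.0283], [0.34454, 0.09697, 0.25308], [-170.404, -0.72, -78.081]) [ 50.9 -43.2 -24.2   4.9 -25.1 -49.5] 0.08775811122858372
[-0.0015, 0.1998, 0.6017, 0.4649, -0.0002, 0.4127, -0.1918, 0.0003, -0.1908] [ 0.01  0.24 -0.04 -0.01 -0.19  0.04  0.03 -0.2  -0.04 -0.03  0.01  0.01
  0.01  0.03  0.02 -0.02 -0.01 -0.04  0.01 -0.    0.02]
```

```bash
cat > sim.py <<'E'
from kin import *; from fit import fk2
p=np.array([0,.2,.6,.465,0,.4127,-.1914,0,-.1914])
VM=np.array([136.94,136.94,172.46,180,180,180])*.07
def solve(q,T,A,w):
    def res(x):
        P,B=fk2(x,p); return np.concatenate([(P-T),w*(A*B.inv()).as_rotvec()])
    lo=np.maximum(LO+.1,q-VM);hi=np.minimum(HI-.1,q+VM)
    return least_squares(res,np.clip(q,lo+1e-6,hi-1e-6),bounds=(lo,hi),x_scale=10.).x
def run(q,rows,w):
    q=np.array(q,float)
    for s in rows:
        P,A=fk2(q,p); T=P+A.apply(np.array(s[:3])/100); q=solve(q,T,A*rz(np.degrees(s[3])),w)
    return q
def show(q):
    P,A=fk2(q,p); return q.round(1).tolist(),P.round(4).tolist(),A.as_euler('xyz',degrees=True).round(1).tolist()
if __name__=="__main__":
    print(show(np.array(D[1][0])))
    for w in (.05,.1,.2,.3,.5,1,2): print(w,*show(run(D[1][0],[(0,-3.5,0,0)]*8,w)))
E
python3 sim.py
```

```text
([25.3, 49.9, 57.7, 0.0, -97.8, -13.2], [0.9132, 0.22, 0.2369], [180.0, 0.0, -77.9])
0.05 [25.5, 59.1, 71.6, 9.9, -70.7, -14.0] [1.1731, 0.2763, 0.2963] [-146.8, -2.1, -78.5]
0.1 [25.4, 59.1, 71.6, 9.4, -72.1, -13.8] [1.1651, 0.2744, 0.2897] [-148.2, -2.0, -78.5]
0.2 [25.3, 59.1, 71.6, 7.9, -76.4, -13.3] [1.1387, 0.2679, 0.268] [-152.8, -1.7, -78.3]
0.3 [25.1, 59.3, 71.6, 6.3, -81.3, -12.8] [1.1075, 0.2603, 0.2431] [-158.1, -1.4, -78.2]
0.5 [24.8, 60.0, 71.6, 3.7, -88.9, -12.3] [1.0568, 0.248, 0.2047] [-166.7, -0.9, -78.0]
1 [24.4, 61.0, 71.6, 1.3, -96.2, -12.1] [1.0054, 0.2357, 0.1685] [-175.4, -0.3, -77.9]
2 [24.2, 61.6, 71.6, 0.3, -98.8, -12.1] [0.9859, 0.2311, 0.1554] [-178.7, -0.1, -77.9]
```

```bash
cat > sim.py <<'E'
from kin import *; from fit import fk2
p=np.array([0,.2,.6,.465,0,.4127,-.1914,0,-.1914])
VM=np.array([136.94,136.94,172.46,180,180,180])*.07
def solve(q,T,A,w):
    def res(x):
        P,B=fk2(x,p); return np.concatenate([(P-T),w*(A*B.inv()).as_rotvec()])
    lo=LO+.1;hi=HI-.1
    x=least_squares(res,np.clip(q,lo+1e-6,hi-1e-6),bounds=(lo,hi),x_scale=10.).x
    d=x-q; return q+d/max(1,np.abs(d/VM).max())
def run(q,rows,w=.6):
    q=np.array(q,float)
    for s in rows:
        P,A=fk2(q,p); v=np.array(s[:3])/100; v=v*min(1,.05/max(1e-9,np.linalg.norm(v))); q=solve(q,P+A.apply(v),A*rz(np.degrees(s[3])),w)
    return q
def show(q):
    P,A=fk2(q,p); return q.round(1).tolist(),P.round(3).tolist(),A.as_euler('xyz',degrees=True).round(1).tolist(),A.apply([0,0,1]).round(3).tolist()
E
python3 - <<'E'
from sim import *
for w in (.5,.55,.6,.65): print(w,*show(run(D[1][0],[(0,-3.5,0,0)]*8,w)))
q=eval(open("log.txt").readlines()[-1])[0]
for v in ((0,4,0,0),(0,4,-3,0),(0,4,3,0),(0,4,-.7,0)):
    x=np.array(q); 
    for k in range(5): x=run(x,[v]*2); print(v,*show(x))
E
```

```text
0.5 [24.8, 59.9, 71.6, 3.7, -89.1, -12.3] [1.055, 0.248, 0.205] [-166.9, -0.8, -78.0] [0.224, 0.033, -0.974]
0.55 [24.7, 60.1, 71.6, 3.2, -90.4, -12.3] [1.046, 0.246, 0.199] [-168.4, -0.7, -78.0] [0.199, 0.029, -0.98]
0.6 [24.7, 60.2, 71.6, 2.9, -91.5, -12.2] [1.038, 0.244, 0.193] [-169.8, -0.7, -78.0] [0.176, 0.026, -0.984]
0.65 [24.6, 60.4, 71.6, 2.5, -92.5, -12.2] [1.032, 0.242, 0.188] [-170.9, -0.6, -77.9] [0.157, 0.023, -0.987]
(0, 4, 0, 0) [77.1, -34.7, -43.9, 9.2, -77.6, -66.9] [0.279, 0.087, 0.242] [-170.5, -0.7, -78.1] [0.165, 0.022, -0.986]
(0, 4, 0, 0) [96.3, -43.0, -45.1, 8.8, -87.6, -84.7] [0.244, 0.086, 0.243] [-171.2, -0.6, -78.1] [0.152, 0.021, -0.988]
(0, 4, 0, 0) [115.5, -49.6, -45.2, 6.3, -96.9, -103.0] [0.218, 0.09, 0.236] [-173.3, -1.0, -78.2] [0.118, 0.007, -0.993]
(0, 4, 0, 0) [125.7, -50.2, -44.4, 2.4, -99.3, -113.6] [0.184, 0.102, 0.228] [-176.4, -2.2, -78.3] [0.07, -0.025, -0.997]
(0, 4, 0, 0) [139.2, -50.4, -43.2, -1.6, -100.9, -127.9] [0.138, 0.119, 0.224] [-178.9, -3.9, -78.4] [0.032, -0.063, -0.998]
(0, 4, -3, 0) [77.7, -34.8, -38.4, 9.0, -83.2, -66.5] [
[... 1091 characters left out ...]
-131.8] [0.145, 0.099, 0.094] [179.3, -4.5, -78.4] [0.004, -0.079, -0.997]
(0, 4, -0.7, 0) [77.5, -34.9, -42.5, 9.1, -79.2, -67.0] [0.279, 0.087, 0.254] [-170.5, -0.7, -78.1] [0.164, 0.022, -0.986]
(0, 4, -0.7, 0) [96.7, -42.9, -43.2, 8.8, -89.5, -84.8] [0.244, 0.087, 0.258] [-171.3, -0.6, -78.1] [0.151, 0.021, -0.988]
(0, 4, -0.7, 0) [115.8, -49.0, -42.1, 6.3, -99.4, -103.1] [0.217, 0.092, 0.261] [-173.3, -1.0, -78.3] [0.117, 0.007, -0.993]
(0, 4, -0.7, 0) [127.1, -49.5, -39.5, 2.3, -103.6, -114.9] [0.181, 0.105, 0.267] [-176.4, -2.3, -78.4] [0.069, -0.026, -0.997]
(0, 4, -0.7, 0) [141.7, -49.3, -36.5, -1.8, -106.6, -130.5] [0.133, 0.123, 0.276] [-178.9, -4.0, -78.4] [0.034, -0.065, -0.997]
```

```bash
cat > t1.py <<'E'
from sim import *
q=np.array(eval(open("log.txt").readlines()[-1])[0])
P0,A0=fk2(q,p)
def ik(T,A,q0):
    return least_squares(lambda x:np.concatenate([fk2(x,p)[0]-T,(A*fk2(x,p)[1].inv()).as_rotvec()]),q0,bounds=(LO,HI),x_scale=10.)
J=-92
c,s=np.cos(np.radians(J)),np.sin(np.radians(J))
for Rr,z in ((.45,.5),(.6,.5),(.75,.4)):
    T=np.array([Rr*c+.19*s,Rr*s-.19*c,z]); r=ik(T,A0,[J,0,0,0,-80,-170]); print(T.round(3),r.cost,r.x.round(0))
    for el in (90,60,30,0):
        x=r.x.copy(); e=np.radians(el); d=np.array([c*np.cos(e),s*np.cos(e),np.sin(e)])*5
        for k in range(24):
            P,A=fk2(x,p); x=run(x,[tuple(A.inv().apply(d))+(0,)],.62)
            if k%4==3: zz=fk2(x,p)[1].apply([0,0,1]); print(el,k+1,show(x)[:2],'tilt',np.degrees(np.arccos(-zz[2])).round(1),'az',np.degrees(np.arctan2(zz[1],zz[0])).round(1))
E
python3 t1.py
```

```text
[-0.206 -0.443  0.5  ] 0.1581768086165048 [-167.   -8.    0.  -10. -107. -174.]
90 4 ([-171.7, -1.8, 32.1, -13.3, -133.0, -173.6], [-0.335, 0.069, 0.622]) tilt 13.8 az -36.5
90 8 ([-175.9, 10.6, 71.6, -17.2, -159.1, -173.6], [-0.33, 0.116, 0.764]) tilt 10.8 az -30.2
90 12 ([-168.7, 6.4, 71.6, -9.8, -160.6, -173.6], [-0.279, 0.113, 0.795]) tilt 6.5 az -18.7
90 16 ([-157.8, 3.4, 71.6, 1.4, -161.7, -173.6], [-0.238, 0.113, 0.821]) tilt 3.5 az 29.5
90 20 ([-142.4, 1.3, 71.6, 17.0, -163.2, -173.6], [-0.206, 0.117, 0.846]) tilt 6.0 az 91.6
90 24 ([-122.6, 0.3, 71.6, 36.9, -165.5, -173.6], [-0.178, 0.121, 0.872]) tilt 11.1 az 108.7
60 4 ([-168.5, -2.4, 26.4, -15.4, -127.2, -173.6], [-0.354, 0.028, 0.581]) tilt 15.3 az -41.6
60 8 ([-170.4, 5.5, 53.4, -20.8, -144.3, -173.6], [-0.372, 0.032, 0.697]) tilt 14.4 az -46.4
60 12 ([-166.2, 9.7, 70.3, -20.0, -152.8, -173.6], [-0.378, 0.026, 0.758]) tilt 9.7 az -54.5
60 16 ([-153.7, 8.0, 71.6, -10.1, -151.1, -173.6], [-0.368, -0.011, 0.785]) tilt 5.3 az -87.3
60 20 ([-139.6, 7.0, 71.6, 1.9, -148.3, -173.6], [-0.366, -0.051, 0.808]) tilt 6.4 az -148.4

[... 5207 characters left out ...]
59, -1.073, 0.122]) tilt 62.1 az -70.0
30 24 ([-110.5, 52.3, 43.2, -69.2, -39.5, -173.6], [-0.255, -1.191, 0.175]) tilt 69.8 az -71.2
0 4 ([-117.6, 37.6, -16.6, -56.4, -29.6, -173.6], [-0.233, -0.585, -0.153]) tilt 30.1 az -62.3
0 8 ([-113.7, 47.2, -1.5, -60.5, -30.0, -173.6], [-0.237, -0.75, -0.187]) tilt 35.6 az -65.5
0 12 ([-110.9, 56.7, 14.6, -63.6, -30.3, -173.6], [-0.239, -0.909, -0.217]) tilt 41.8 az -68.2
0 16 ([-108.7, 66.6, 31.9, -66.2, -30.4, -173.6], [-0.238, -1.057, -0.243]) tilt 48.7 az -70.7
0 20 ([-106.8, 77.1, 50.3, -68.5, -29.8, -173.6], [-0.233, -1.189, -0.264]) tilt 56.3 az -73.0
0 24 ([-104.8, 87.6, 68.9, -70.3, -27.9, -173.6], [-0.22, -1.293, -0.274]) tilt 64.3 az -75.6
```

```bash
sed -i 's/-80,-170\]/-80,100]/; s/((.45,.5),(.6,.5),(.75,.4))/((.35,.5),(.5,.5),(.6,.35))/; s/range(24)/range(28)/' t1.py; python3 t1.py
```

```text
[-0.202 -0.343  0.5  ] 3.191766539338117e-18 [-102.   -5.   13.  -10. -111.  111.]
90 4 ([-102.8, 4.9, 51.7, -13.9, -139.3, 104.4], [-0.202, -0.343, 0.698]) tilt 9.6 az 7.6
90 8 ([-98.8, 7.7, 71.6, -17.7, -153.1, 94.7], [-0.176, -0.312, 0.778]) tilt 7.9 az -6.7
90 12 ([-86.7, 2.8, 71.6, -10.1, -153.8, 89.0], [-0.141, -0.271, 0.81]) tilt 6.4 az -43.0
90 16 ([-59.6, -1.7, 71.6, 7.5, -155.2, 77.9], [-0.108, -0.235, 0.844]) tilt 8.5 az -81.5
90 20 ([-21.3, -4.6, 71.6, 29.6, -161.3, 61.3], [-0.094, -0.212, 0.865]) tilt 9.5 az -95.6
90 24 ([17.1, -5.7, 71.6, 55.5, -168.4, 49.1], [-0.096, -0.214, 0.881]) tilt 11.3 az -105.3
90 28 ([50.8, -5.1, 70.7, 83.5, -174.7, 43.8], [-0.093, -0.208, 0.896]) tilt 14.6 az -107.7
60 4 ([-100.6, 11.7, 54.8, -13.1, -135.4, 103.4], [-0.205, -0.439, 0.666]) tilt 9.7 az 7.6
60 8 ([-95.8, 17.2, 71.6, -13.0, -142.1, 97.0], [-0.178, -0.479, 0.718]) tilt 8.1 az -16.6
60 12 ([-89.4, 16.0, 71.6, -7.7, -137.5, 94.6], [-0.148, -0.506, 0.739]) tilt 9.4 az -56.1
60 16 ([-83.6, 15.2, 71.6, -1.7, -132.2, 93.0], [-0.123, -0.538, 0.763]) tilt 14.3 az -78.3
60 20 ([-78.4, 14.
[... 6024 characters left out ...]
6.9, 71.6, 7.2, -70.0, 92.4], [-0.107, -1.159, 0.535]) tilt 45.2 az -93.0
0 4 ([-96.8, 38.4, 53.0, -9.7, -106.9, 106.2], [-0.218, -0.793, 0.35]) tilt 9.6 az 7.7
0 8 ([-94.6, 50.8, 71.6, -8.9, -108.3, 103.3], [-0.203, -0.913, 0.309]) tilt 8.7 az -20.3
0 12 ([-92.2, 54.9, 71.6, -6.6, -96.8, 101.9], [-0.182, -1.006, 0.253]) tilt 11.8 az -58.3
0 16 ([-90.1, 59.0, 71.6, -4.1, -85.2, 100.4], [-0.164, -1.094, 0.204]) tilt 17.9 az -76.6
0 20 ([-88.4, 63.1, 71.6, -1.4, -73.3, 98.4], [-0.148, -1.176, 0.162]) tilt 25.3 az -85.2
0 24 ([-86.9, 67.4, 71.6, 1.9, -61.3, 95.8], [-0.135, -1.251, 0.125]) tilt 33.0 az -89.9
0 28 ([-85.6, 71.8, 71.6, 6.3, -49.4, 92.0], [-0.123, -1.316, 0.095]) tilt 40.8 az -92.9
```

```bash
cat > t2.py <<'E'
from sim import *
from t1 import ik
E
sed -i '/^J=-92/,$d' t1.py
cat >> t2.py <<'E'
q=np.array(eval(open("log.txt").readlines()[-1])[0]); P0,A0=fk2(q,p)
W=[P0,np.array([.42,-.25,.5]),np.array([-.12,-.5,.5])]
x=q
for a,b,n in ((0,1,10),(1,2,14)):
    v=np.round(A0.inv().apply(W[b]-W[a])*100/n,2); print(n,v); x=run(x,[tuple(v)+(0,)]*n,.62); print(show(x))
for J in (-75,-80,-85):
  for el in (60,75):
    c,s=np.cos(np.radians(J)),np.sin(np.radians(J));e=np.radians(el);d=np.array([c*np.cos(e),s*np.cos(e),np.sin(e)])*5
    y=x.copy()
    for k in range(36):
        P,A=fk2(y,p); y=run(y,[tuple(A.inv().apply(d))+(0,)],.62)
        if k>12 and k%4==3: zz=fk2(y,p)[1].apply([0,0,1]); print(J,el,k+1,show(y)[:3],'tilt',np.degrees(np.arccos(-zz[2])).round(1),'az',np.degrees(np.arctan2(zz[1],zz[0])).round(1))
E
python3 t2.py
```

```text
10 [ 3.6  -0.42 -2.4 ]
([-10.4, -5.6, 9.3, -3.0, -95.7, 21.9], [0.42, -0.25, 0.5], [-170.4, -0.7, -78.1], [0.166, 0.022, -0.986])
14 [ 0.95  4.09 -0.68]
([-90.0, 5.4, 23.1, -10.1, -108.8, 98.8], [-0.12, -0.5, 0.5], [-170.4, -0.7, -78.1], [0.166, 0.022, -0.986])
-75 60 16 ([-69.9, 17.8, 71.6, -0.0, -123.6, 80.2], [0.027, -0.63, 0.759], [-176.4, -19.9, -80.2]) tilt 20.2 az -69.8
-75 60 20 ([-64.7, 17.2, 71.6, 5.8, -117.4, 78.5], [0.058, -0.656, 0.796], [-177.9, -27.3, -80.6]) tilt 27.4 az -76.0
-75 60 24 ([-60.5, 17.1, 71.6, 11.4, -110.5, 77.2], [0.085, -0.687, 0.837], [-179.1, -35.2, -80.9]) tilt 35.2 az -79.3
-75 60 28 ([-57.2, 17.4, 71.6, 16.6, -102.9, 76.1], [0.109, -0.721, 0.882], [179.8, -43.3, -80.9]) tilt 43.3 az -81.2
-75 60 32 ([-55.0, 18.1, 71.6, 21.1, -94.7, 75.1], [0.131, -0.758, 0.929], [178.8, -51.7, -80.8]) tilt 51.7 az -82.3
-75 60 36 ([-53.9, 19.3, 71.6, 25.1, -86.0, 74.0], [0.15, -0.795, 0.979], [177.7, -60.2, -80.3]) tilt 60.2 az -83.0
-75 75 16 ([-66.7, 9.9, 71.6, 1.7, -134.1, 78.6], [-0.008, -0.486, 0.81], [-177.2, -17.4, -79.9]) tilt 17.7 az -70.7
-75 75 20 ([-56
[... 2690 characters left out ...]
 75 16 ([-70.5, 10.2, 71.6, 1.0, -133.9, 81.8], [-0.035, -0.49, 0.807], [-177.9, -17.4, -79.8]) tilt 17.5 az -72.9
-85 75 20 ([-61.8, 8.2, 71.6, 10.0, -130.3, 79.8], [-0.015, -0.486, 0.847], [179.6, -23.9, -79.9]) tilt 23.9 az -80.8
-85 75 24 ([-52.7, 6.8, 71.6, 20.0, -126.1, 78.3], [0.002, -0.489, 0.891], [177.2, -31.0, -79.7]) tilt 31.1 az -85.1
-85 75 28 ([-44.7, 6.1, 71.6, 29.8, -121.3, 77.3], [0.016, -0.496, 0.937], [174.8, -38.4, -79.0]) tilt 38.7 az -87.4
-85 75 32 ([-38.6, 5.9, 71.6, 38.3, -115.7, 77.0], [0.026, -0.508, 0.986], [172.1, -46.2, -77.8]) tilt 46.7 az -88.7
-85 75 36 ([-34.9, 6.0, 71.6, 44.8, -109.1, 77.1], [0.034, -0.524, 1.039], [168.9, -54.2, -75.7]) tilt 54.9 az -89.4
```

```bash
cat > t3.py <<'E'
from sim import *
from t1 import ik
bp=np.array([.5385,.0266,0]); B0=rz(11.72); tray=np.array([.5814,.3313,0])
pts=np.array([[50,50,0],[50,-50,0],[-10,50,0],[-10,-50,0],[-70,26,23],[-70,-26,23],[-70,26,55],[-70,-26,55],[50,50,55],[50,-50,55]])/1e3
for a in (45,50,55):
  for sg in (1,-1):
    s,c=np.sin(np.radians(a)),np.cos(np.radians(a))
    ty=np.array([-sg,0,0.]);tz=np.array([0,-s,-c]);tx=np.cross(ty,tz)
    Rt=R.from_matrix(np.stack([tx,ty,tz],1)); G=np.array([0,.012,.090])
    A=B0*Rt; g=bp+B0.apply(G); T=g+A.apply([0,0,.019])
    for seed in ([20,10,0,20,-60,0],[0,10,0,20,-60,0],[20,10,0,20,-60,100],[20,10,0,20,-60,-100],[20,20,0,-60,-60,100],[20,20,0,-60,-60,-60]):
        r=ik(T,A,seed)
        if r.cost<1e-8: break
    print('a',a,sg,'grasp',r.cost<1e-8,r.x.round(0),T.round(3))
    q0=r.x
    for ph in (50,60,70):
        A1=A*rz(ph); B=A1*Rt.inv(); up=B.inv().apply([0,0,1]); sp=B.apply([-1,0,0]); hd=sp[:2]/np.linalg.norm(sp[:2])
        tl=np.degrees(np.arctan2(up[0],up[2]))
        lip=np.r_[tray[:2]-.03*hd,.075]; org=lip-B.apply([-.07,0,.023]); T1=org+B.apply(G)+A1.apply([0,0,.019])
        low=(org+B.apply(pts))[:,2]
        sd=q0+[20,10,0,0,0,-ph]; r1=ik(T1,A1,np.clip(sd,LO+1,HI-1))
        print('  phi',ph,'tiltx',tl.round(),'up',up.round(2),'spout az',np.degrees(np.arctan2(hd[1],hd[0])).round(),'lowz',low.min().round(3),r1.cost<1e-8,r1.x.round(0),T1.round(3),'org',org.round(3))
E
python3 t3.py
```

```text
a 45 1 grasp True [ 48.  25. -42.  41. -61. -68.] [0.539 0.025 0.077]
  phi 50 tiltx 33.0 up [0.54 0.18 0.82] spout az 152.0 lowz 0.07 True [  57.   38.   -1.   30.  -87. -107.] [0.629 0.291 0.157] org [0.673 0.288 0.094]
  phi 60 tiltx 39.0 up [0.61 0.25 0.75] spout az 141.0 lowz 0.068 True [  58.   37.   -4.   29.  -86. -118.] [0.612 0.283 0.158] org [0.663 0.275 0.101]
  phi 70 tiltx 45.0 up [0.66 0.33 0.67] spout az 129.0 lowz 0.066 True [  59.   35.   -6.   29.  -85. -129.] [0.594 0.276 0.157] org [0.65  0.263 0.106]
a 45 -1 grasp True [ 48.  25. -42.  41. -61. 112.] [0.539 0.025 0.077]
  phi 50 tiltx 33.0 up [0.54 0.18 0.82] spout az 152.0 lowz 0.07 True [ 57.  38.  -1.  30. -87.  73.] [0.629 0.291 0.157] org [0.673 0.288 0.094]
  phi 60 tiltx 39.0 up [0.61 0.25 0.75] spout az 141.0 lowz 0.068 True [ 58.  37.  -4.  29. -86.  62.] [0.612 0.283 0.158] org [0.663 0.275 0.101]
  phi 70 tiltx 45.0 up [0.66 0.33 0.67] spout az 129.0 lowz 0.066 True [ 59.  35.  -6.  29. -85.  51.] [0.594 0.276 0.157] org [0.65  0.263 0.106]
a 50 1 grasp True [ 49.  28. -42.  43. -64. -72.] [0.539 0.02
[... 1318 characters left out ...]
.29  0.161] org [0.665 0.286 0.109]
  phi 70 tiltx 54.0 up [0.77 0.31 0.56] spout az 134.0 lowz 0.067 True [  62.   40.   -5.   32.  -92. -133.] [0.586 0.283 0.159] org [0.652 0.274 0.116]
a 55 -1 grasp True [ 51.  30. -42.  44. -67. 105.] [0.539 0.023 0.079]
  phi 50 tiltx 40.0 up [0.63 0.17 0.76] spout az 157.0 lowz 0.071 True [ 60.  43.   0.  33. -93.  69.] [0.622 0.297 0.161] org [0.674 0.298 0.101]
  phi 60 tiltx 47.0 up [0.71 0.23 0.66] spout az 147.0 lowz 0.069 True [ 60.  42.  -3.  33. -92.  58.] [0.605 0.29  0.161] org [0.665 0.286 0.109]
  phi 70 tiltx 54.0 up [0.77 0.31 0.56] spout az 134.0 lowz 0.067 True [ 62.  40.  -5.  32. -92.  47.] [0.586 0.283 0.159] org [0.652 0.274 0.116]
```

jog_arm:
  commands:
    - {"x":3.6,"y":-0.4,"z":-2.4,"roll":0}
    - {"x":3.6,"y":-0.4,"z":-2.4,"roll":0}
    - {"x":3.6,"y":-0.4,"z":-2.4,"roll":0}
    - {"x":3.6,"y":-0.4,"z":-2.4,"roll":0}
    - {"x":3.6,"y":-0.4,"z":-2.4,"roll":0}
    - {"x":3.6,"y":-0.4,"z":-2.4,"roll":0}
    - {"x":3.6,"y":-0.4,"z":-2.4,"roll":0}
    - {"x":3.6,"y":-0.4,"z":-2.4,"roll":0}
    - {"x":3.6,"y":-0.4,"z":-2.4,"roll":0}
    - {"x":3.6,"y":-0.4,"z":-2.4,"roll":0}

```text
clock: 7.1
tool_pos: [0.4173, -0.2537, 0.5021]
orientation: [-170.4, -0.8, -78.1]
force: [1.6, 0.3, 0.2]
opening: 0.0877
```

jog_arm:
  commands:
    - {"x":1,"y":4.1,"z":-0.7,"roll":0}
    - {"x":1,"y":4.1,"z":-0.7,"roll":0}
    - {"x":1,"y":4.1,"z":-0.7,"roll":0}
    - {"x":1,"y":4.1,"z":-0.7,"roll":0}
    - {"x":1,"y":4.1,"z":-0.7,"roll":0}
    - {"x":1,"y":4.1,"z":-0.7,"roll":0}
    - {"x":1,"y":4.1,"z":-0.7,"roll":0}
    - {"x":1,"y":4.1,"z":-0.7,"roll":0}
    - {"x":1,"y":4.1,"z":-0.7,"roll":0}
    - {"x":1,"y":4.1,"z":-0.7,"roll":0}
    - {"x":1,"y":4.1,"z":-0.7,"roll":0}
    - {"x":1,"y":4.1,"z":-0.7,"roll":0}

```text
clock: 8.3
tool_pos: [-0.0485, -0.4712, 0.5037]
orientation: [-170.4, -0.8, -78.0]
force: [1.1, -0.4, 0.1]
opening: 0.0872
```

```bash
python3 st.py; cat > plan.py <<'E'
# usage: plan.py az el n : world-direction push, prints rows
import sys
from sim import *
az,el,n=map(float,sys.argv[1:4]); e=np.radians(el);a=np.radians(az)
q=np.array(eval(open("log.txt").readlines()[-1])[0]); d=np.array([np.cos(a)*np.cos(e),np.sin(a)*np.cos(e),np.sin(e)])*4.99
for k in range(int(n)):
    P,A=fk2(q,p); v=A.inv().apply(d).round(1); q=run(q,[tuple(v)+(0,)],.62); zz=fk2(q,p)[1].apply([0,0,1])
    print(v,show(q)[:2],'tilt',np.degrees(np.arccos(-zz[2])).round(1),'az',np.degrees(np.arctan2(zz[1],zz[0])).round(1))
E
python3 plan.py -72 68 12
```

```text
8.3
([-81.1948, 0.4456, 18.2477, -10.0575, -107.2771, 90.1861], [-0.04853, -0.47123, 0.50366], [-170.43, -0.805, -78.038]) [-53.4  27.   27.   -1.2  -8.9  52.1] 0.08724331296320732
[ 1.9 -1.  -4.5] ([-80.8, 3.4, 27.5, -10.5, -113.4, 88.6], [-0.042, -0.49, 0.55]) tilt 9.6 az 7.2
[ 1.9 -1.  -4.5] ([-80.5, 7.1, 38.0, -11.1, -120.1, 86.9], [-0.036, -0.507, 0.596]) tilt 9.6 az 7.2
[ 1.9 -1.  -4.5] ([-80.2, 11.5, 50.1, -12.1, -127.5, 84.7], [-0.03, -0.524, 0.64]) tilt 9.6 az 7.2
[ 1.9 -1.  -4.5] ([-80.1, 16.1, 62.2, -13.7, -134.8, 82.3], [-0.025, -0.537, 0.673]) tilt 9.7 az 7.3
[ 1.9 -1.  -4.5] ([-79.3, 19.2, 71.6, -14.8, -140.1, 79.6], [-0.017, -0.542, 0.698]) tilt 9.6 az 2.4
[ 2.  -0.9 -4.5] ([-77.8, 18.3, 71.6, -13.8, -139.4, 78.8], [-0.008, -0.539, 0.708]) tilt 9.5 az -6.5
[ 2.1 -0.9 -4.4] ([-76.3, 17.5, 71.6, -12.7, -138.6, 78.0], [0.001, -0.537, 0.717]) tilt 9.6 az -15.5
[ 2.2 -0.9 -4.4] ([-74.7, 16.8, 71.6, -11.6, -137.8, 77.2], [0.01, -0.534, 0.726]) tilt 10.0 az -24.1
[ 2.3 -0.8 -4.3] ([-73.1, 16.1, 71.6, -10.3, -137.0, 76.5], [0.017, -0.533, 0.735]) tilt 10.7 az -31.9
[ 2.4 -0.8 -4.3] ([-71.5, 15.4, 71.6, -8.9, -136.1, 75.8], [0.025, -0.532, 0.744]) tilt 11.5 az -38.9
[ 2.5 -0.8 -4.2] ([-69.8, 14.8, 71.6, -7.5, -135.2, 75.1], [0.033, -0.531, 0.753]) tilt 12.5 az -44.8
[ 2.7 -0.8 -4.2] ([-68.1, 14.2, 71.6, -6.0, -134.2, 74.5], [0.041, -0.531, 0.762]) tilt 13.7 az -49.8
```

```bash
for az in -72 -80 -88 -95; do echo $az; python3 plan.py $az 66 36 | awk 'NR%6==0'; done; python3 plan.py -88 66 12|cut -c1-20
```

```text
-72
[ 2.1 -1.  -4.4] ([-77.6, 18.9, 71.6, -13.7, -138.7, 78.8], [-0.004, -0.548, 0.703]) tilt 9.5 az -6.7
[ 2.8 -0.8 -4. ] ([-68.2, 15.2, 71.6, -5.9, -133.0, 74.7], [0.047, -0.548, 0.755]) tilt 13.9 az -49.9
[ 3.5 -0.7 -3.5] ([-58.7, 13.0, 71.6, 3.9, -125.6, 71.8], [0.091, -0.562, 0.809]) tilt 23.2 az -66.8
[ 4.1 -0.6 -2.8] ([-50.5, 12.0, 71.6, 14.2, -116.7, 70.1], [0.127, -0.588, 0.871]) tilt 34.3 az -73.3
[ 4.6 -0.6 -1.8] ([-44.6, 12.2, 71.6, 23.2, -106.3, 68.8], [0.161, -0.625, 0.94]) tilt 46.3 az -76.2
[ 4.9 -0.6 -0.8] ([-41.8, 13.2, 71.6, 30.1, -94.3, 67.9], [0.19, -0.668, 1.017]) tilt 58.9 az -77.5
-80
[ 2.2 -0.7 -4.4] ([-79.3, 19.2, 71.6, -13.7, -138.7, 80.5], [-0.02, -0.551, 0.7]) tilt 9.4 az -7.1
[ 2.8 -0.5 -4.1] ([-71.4, 15.5, 71.6, -6.3, -133.0, 77.6], [0.019, -0.552, 0.752]) tilt 13.7 az -51.7
[ 3.5 -0.3 -3.5] ([-63.4, 13.3, 71.6, 2.8, -125.6, 75.7], [0.053, -0.57, 0.805]) tilt 22.9 az -69.4
[ 4.1 -0.2 -2.8] ([-56.2, 12.1, 71.6, 12.5, -116.8, 74.5], [0.08, -0.598, 0.866]) tilt 33.9 az -76.4
[ 4.6 -0.1 -1.9] ([-51.0, 12.0, 71.6, 21.1, -106.3, 73.7], [0.103, -0.638, 0.936])
[... 899 characters left out ...]
 [-0.031, -0.551, 0.748]) tilt 13.2 az -54.3
[ 3.4  0.3 -3.6] ([-71.3, 13.3, 71.6, 1.2, -126.2, 82.4], [-0.017, -0.57, 0.799]) tilt 22.1 az -73.9
[ 4.   0.5 -2.9] ([-65.9, 11.8, 71.6, 9.9, -117.5, 82.3], [-0.007, -0.599, 0.859]) tilt 33.0 az -82.1
[ 4.5  0.7 -2. ] ([-61.9, 11.5, 71.6, 17.8, -107.2, 82.2], [-0.0, -0.641, 0.928]) tilt 44.8 az -86.3
[ 4.8  0.7 -0.9] ([-59.9, 12.1, 71.6, 24.0, -95.2, 82.0], [0.004, -0.69, 1.004]) tilt 57.3 az -88.7
[ 2.1 -0.4 -4.5] ([-
[ 2.1 -0.4 -4.5] ([-
[ 2.1 -0.4 -4.5] ([-
[ 2.1 -0.4 -4.5] ([-
[ 2.1 -0.4 -4.5] ([-
[ 2.1 -0.4 -4.5] ([-
[ 2.2 -0.4 -4.4] ([-
[ 2.4 -0.3 -4.4] ([-
[ 2.5 -0.3 -4.3] ([-
[ 2.6 -0.2 -4.3] ([-
[ 2.7 -0.2 -4.2] ([-
[ 2.8 -0.2 -4.1] ([-
```

Push az −78.

jog_arm:
  commands:
    - {"x":2.1,"y":-0.7,"z":-4.4,"roll":0}
    - {"x":2.1,"y":-0.7,"z":-4.4,"roll":0}
    - {"x":2.1,"y":-0.7,"z":-4.4,"roll":0}
    - {"x":2.1,"y":-0.7,"z":-4.4,"roll":0}
    - {"x":2.1,"y":-0.7,"z":-4.4,"roll":0}
    - {"x":2.1,"y":-0.7,"z":-4.4,"roll":0}
    - {"x":2.2,"y":-0.7,"z":-4.4,"roll":0}
    - {"x":2.4,"y":-0.6,"z":-4.4,"roll":0}
    - {"x":2.5,"y":-0.6,"z":-4.3,"roll":0}
    - {"x":2.6,"y":-0.5,"z":-4.3,"roll":0}
    - {"x":2.7,"y":-0.5,"z":-4.2,"roll":0}
    - {"x":2.8,"y":-0.5,"z":-4.1,"roll":0}

```text
clock: 9.5
tool_pos: [0.0203, -0.5566, 0.7472]
orientation: [-173.8, -11.8, -79.8]
force: [-0.4, 0.1, 0.6]
opening: 0.0878
```

```bash
python3 st.py;  python3 plan.py -80 66 24
```

```text
9.5
([-71.3537, 16.0355, 71.7108, -6.0867, -132.9352, 77.5553], [0.02033, -0.55664, 0.74716], [-173.761, -11.805, -79.799]) [13.3 -3.8  0.  13.8 10.7 -3.9] 0.08776280650906032
[ 2.9 -0.4 -4. ] ([-70.1, 15.5, 71.6, -4.7, -131.8, 77.2], [0.026, -0.558, 0.756]) tilt 14.6 az -56.1
[ 3.  -0.4 -3.9] ([-68.7, 15.0, 71.6, -3.2, -130.6, 76.9], [0.032, -0.56, 0.765]) tilt 16.1 az -59.8
[ 3.1 -0.4 -3.9] ([-67.4, 14.6, 71.6, -1.7, -129.5, 76.5], [0.037, -0.562, 0.774]) tilt 17.6 az -63.0
[ 3.3 -0.4 -3.8] ([-66.0, 14.2, 71.6, -0.2, -128.3, 76.2], [0.043, -0.565, 0.783]) tilt 19.2 az -65.6
[ 3.4 -0.3 -3.7] ([-64.7, 13.9, 71.6, 1.4, -127.0, 75.9], [0.048, -0.568, 0.793]) tilt 20.8 az -67.8
[ 3.5 -0.3 -3.6] ([-63.4, 13.5, 71.6, 3.0, -125.7, 75.7], [0.053, -0.572, 0.802]) tilt 22.5 az -69.7
[ 3.6 -0.3 -3.4] ([-62.1, 13.3, 71.6, 4.6, -124.3, 75.4], [0.058, -0.576, 0.811]) tilt 24.2 az -71.4
[ 3.7 -0.3 -3.3] ([-60.8, 13.0, 71.6, 6.2, -122.9, 75.2], [0.063, -0.58, 0.821]) tilt 26.0 az -72.7
[ 3.8 -0.2 -3.2] ([-59.7, 12.8, 71.6, 7.8, -121.4, 75.0], [0.068, -0.585, 0.831]) tilt 27.9 az -74.0
[ 3.9 -0.2 -3
[... 803 characters left out ...]
-0.1 -1.9] ([-51.2, 12.2, 71.6, 21.1, -106.5, 73.7], [0.103, -0.64, 0.933]) tilt 45.6 az -80.0
[ 4.7 -0.1 -1.7] ([-50.6, 12.3, 71.6, 22.3, -104.6, 73.6], [0.106, -0.647, 0.945]) tilt 47.6 az -80.4
[ 4.7 -0.1 -1.6] ([-50.1, 12.4, 71.6, 23.5, -102.7, 73.5], [0.11, -0.655, 0.958]) tilt 49.7 az -80.7
[ 4.8 -0.1 -1.4] ([-49.6, 12.5, 71.6, 24.6, -100.7, 73.4], [0.113, -0.662, 0.97]) tilt 51.8 az -81.0
[ 4.8 -0.1 -1.2] ([-49.3, 12.7, 71.6, 25.7, -98.7, 73.3], [0.116, -0.67, 0.983]) tilt 53.9 az -81.3
[ 4.9 -0.1 -1. ] ([-49.0, 12.9, 71.6, 26.6, -96.6, 73.2], [0.119, -0.678, 0.996]) tilt 56.0 az -81.5
[ 4.9 -0.1 -0.9] ([-48.8, 13.0, 71.6, 27.6, -94.6, 73.1], [0.122, -0.686, 1.009]) tilt 58.1 az -81.8
```

jog_arm:
  commands:
    - {"x":2.9,"y":-0.6,"z":-4.0,"roll":0}
    - {"x":3.0,"y":-0.6,"z":-3.9,"roll":0}
    - {"x":3.1,"y":-0.6,"z":-3.8,"roll":0}
    - {"x":3.3,"y":-0.6,"z":-3.7,"roll":0}
    - {"x":3.4,"y":-0.6,"z":-3.6,"roll":0}
    - {"x":3.5,"y":-0.6,"z":-3.5,"roll":0}
    - {"x":3.6,"y":-0.5,"z":-3.4,"roll":0}
    - {"x":3.7,"y":-0.5,"z":-3.3,"roll":0}
    - {"x":3.8,"y":-0.5,"z":-3.2,"roll":0}
    - {"x":3.9,"y":-0.5,"z":-3.1,"roll":0}
    - {"x":4.0,"y":-0.5,"z":-2.9,"roll":0}
    - {"x":4.1,"y":-0.5,"z":-2.8,"roll":0}

```text
clock: 10.7
tool_pos: [0.1041, -0.6112, 0.8525]
orientation: [-177.3, -32.6, -81.5]
force: [0.4, 0.0, 0.9]
opening: 0.0876
```

```bash
python3 st.py;  python3 plan.py -74 66 8; python3 plan.py -80 66 8
```

```text
10.7
([-54.5101, 13.6717, 71.6533, 13.0508, -116.5681, 72.9747], [0.10407, -0.61124, 0.85254], [-177.283, -32.635, -81.471]) [11.9 -0.2 -0.2 15.9 15.9 -2.7] 0.08757723722122251
[ 4.2 -0.4 -2.7] ([-53.4, 13.6, 71.6, 14.6, -114.9, 72.7], [0.11, -0.617, 0.864]) tilt 34.7 az -77.1
[ 4.2 -0.4 -2.6] ([-52.3, 13.5, 71.6, 16.2, -113.4, 72.5], [0.115, -0.622, 0.876]) tilt 36.7 az -77.6
[ 4.3 -0.4 -2.4] ([-51.3, 13.4, 71.6, 17.7, -111.7, 72.3], [0.12, -0.628, 0.887]) tilt 38.7 az -78.1
[ 4.4 -0.4 -2.3] ([-50.3, 13.4, 71.6, 19.2, -110.0, 72.1], [0.125, -0.633, 0.899]) tilt 40.7 az -78.5
[ 4.5 -0.4 -2.1] ([-49.4, 13.4, 71.6, 20.6, -108.3, 71.9], [0.13, -0.64, 0.911]) tilt 42.7 az -78.9
[ 4.6 -0.4 -2. ] ([-48.6, 13.4, 71.6, 22.0, -106.5, 71.7], [0.135, -0.646, 0.924]) tilt 44.8 az -79.2
[ 4.6 -0.3 -1.8] ([-48.0, 13.5, 71.6, 23.2, -104.7, 71.6], [0.139, -0.652, 0.936]) tilt 46.8 az -79.5
[ 4.7 -0.3 -1.6] ([-47.4, 13.6, 71.6, 24.4, -102.8, 71.5], [0.143, -0.659, 0.948]) tilt 48.9 az -79.8
[ 4.2 -0.2 -2.7] ([-53.7, 13.5, 71.6, 14.5, -114.9, 72.9], [0.108, -0.617, 0.864]) tilt 34.7 az -77.1
[ 4.3 -0.2 -2.6] ([-52.8, 13.4, 71.6, 15.9, -113.3, 72.8], [0.111, -0.623, 0.875]) tilt 36.7 az -77.7
[ 4.3 -0.2 -2.4] ([-52.0, 13.4, 71.6, 17.2, -111.6, 72.7], [0.115, -0.629, 0.887]) tilt 38.7 az -78.2
[ 4.4 -0.2 -2.3] ([-51.3, 13.3, 71.6, 18.6, -109.9, 72.7], [0.118, -0.635, 0.899]) tilt 40.7 az -78.6
[ 4.5 -0.1 -2.1] ([-50.7, 13.3, 71.6, 19.8, -108.2, 72.6], [0.121, -0.642, 0.911]) tilt 42.7 az -79.0
[ 4.6 -0.1 -2. ] ([-50.2, 13.2, 71.6, 21.0, -106.4, 72.6], [0.123, -0.648, 0.923]) tilt 44.8 az -79.4
[ 4.7 -0.1 -1.8] ([-49.7, 13.3, 71.6, 22.1, -104.5, 72.6], [0.125, -0.655, 0.936]) tilt 46.9 az -79.7
[ 4.7 -0.1 -1.6] ([-49.3, 13.3, 71.6, 23.2, -102.6, 72.6], [0.128, -0.663, 0.948]) tilt 48.9 az -80.0
```

jog_arm:
  commands:
    - {"x":4.1,"y":-0.8,"z":-2.7,"roll":0}
    - {"x":4.2,"y":-0.8,"z":-2.6,"roll":0}
    - {"x":4.2,"y":-0.8,"z":-2.4,"roll":0}
    - {"x":4.3,"y":-0.8,"z":-2.3,"roll":0}
    - {"x":4.4,"y":-0.8,"z":-2.1,"roll":0}
    - {"x":4.5,"y":-0.8,"z":-2.0,"roll":0}
    - {"x":4.5,"y":-0.8,"z":-1.8,"roll":0}
    - {"x":4.6,"y":-0.8,"z":-1.6,"roll":0}

```text
clock: 11.5
tool_pos: [0.1709, -0.6572, 0.9434]
orientation: [-177.9, -48.4, -82.3]
force: [0.2, -0.7, -0.1]
opening: 0.0876
```

```bash
python3 st.py; cat > t4.py <<'E'
from sim import *
o=eval(open("log.txt").readlines()[-1]); A=R.from_euler('xyz',o[2],degrees=True); P=np.array(o[1])
B0=rz(11.72); L=(B0.inv()*A).as_matrix().round(3); print("tool axes in basket frame\n",L)
z=A.apply([0,0,1]); print('tilt',np.degrees(np.arccos(-z[2])),'az',np.degrees(np.arctan2(z[1],z[0])))
# roll needed so that tool y is as near basket -x
t=A.inv().apply(B0.apply([-1,0,0])); print('roll',np.arctan2(-t[0],t[1]),'misalign deg',np.degrees(np.arcsin(t[2])))
E
python3 t4.py
```

```text
11.5
([-44.4657, 14.4335, 71.6585, 26.1742, -103.0916, 69.5483], [0.17089, -0.65716, 0.94336], [-177.932, -48.388, -82.285]) [ 8.6  2.1 -0.1 14.  18.6 -3.4] 0.0876407691475515
tool axes in basket frame
 [[-0.046 -0.999 -0.016]
 [-0.662  0.043 -0.748]
 [ 0.748 -0.024 -0.664]]
tilt 48.42113663840737 az -79.51997999855006
roll -0.04640461727969839 misalign deg 0.9275264212823942
```

```bash
cat > t5.py <<'E'
from sim import *
o=eval(open("log.txt").readlines()[-1]); A=R.from_euler('xyz',o[2],degrees=True)*rz(np.degrees(-.046)); q=np.array(o[0])
B0=rz(11.72); bp=np.array([.5385,.0266,0]); G=bp+B0.apply([0,.012,.090]); T=G+A.apply([0,0,.019]); pre=T-A.apply([0,0,.13])
print("T",T,"pre",pre)
x=run(q,[(0,0,0,-.046)],.62); P=fk2(x,p)[0]; v=A.inv().apply(pre-P)*100; n=28; print(v,(v/n).round(2))
for k in range(n):
    x=run(x,[tuple((v/n).round(2))+(0,)],.62)
    if k%3==0 or k==n-1: print(show(x))
E
python3 t5.py
```

```text
T [0.53864766 0.0243741  0.07739064] pre [0.5209594  0.11999747 0.16366518]
[-104.19075359  -49.95987407   -0.66174983] [-3.72 -1.78 -0.02]
([-42.1, 8.9, 59.5, 27.4, -97.9, 67.8], [0.179, -0.644, 0.934], [179.1, -48.4, -78.5], [0.134, -0.735, -0.664])
([-29.1, -6.6, 25.2, 35.3, -87.0, 49.6], [0.213, -0.57, 0.861], [179.2, -48.3, -78.6], [0.133, -0.735, -0.665])
([-12.1, -16.2, 2.7, 43.8, -86.9, 29.6], [0.251, -0.487, 0.778], [179.2, -48.3, -78.6], [0.133, -0.735, -0.665])
([6.8, -21.4, -12.9, 48.3, -93.1, 9.3], [0.288, -0.404, 0.694], [179.2, -48.3, -78.6], [0.133, -0.735, -0.665])
([25.0, -22.5, -23.7, 47.2, -100.1, -10.1], [0.326, -0.32, 0.611], [179.2, -48.3, -78.6], [0.133, -0.735, -0.665])
([38.7, -19.3, -30.6, 42.3, -102.6, -27.1], [0.364, -0.237, 0.527], [179.2, -48.3, -78.6], [0.133, -0.735, -0.665])
([47.1, -12.4, -34.6, 37.3, -99.4, -40.5], [0.402, -0.154, 0.444], [179.2, -48.3, -78.6], [0.133, -0.735, -0.665])
([51.8, -2.6, -35.8, 34.0, -92.9, -50.4], [0.439, -0.071, 0.36], [179.2, -48.3, -78.6], [0.133, -0.735, -0.665])
([54.6, 8.8, -34.2, 32.4, -85.9, -57.6], [0.477, 0.012, 0.277], [179.2, -48.3, -78.6], [0.133, -0.735, -0.665])
([56.4, 20.7, -29.6, 31.6, -80.4, -62.6], [0.515, 0.095, 0.193], [179.2, -48.3, -78.6], [0.133, -0.735, -0.665])
```

jog_arm:
  commands:
    - {"x":-3.7,"y":-1.6,"z":0,"roll":0}
    - {"x":-3.7,"y":-1.6,"z":0,"roll":0}
    - {"x":0,"y":0,"z":0,"roll":-0.046}
    - {"x":-3.7,"y":-1.8,"z":0,"roll":0}
    - {"x":-3.7,"y":-1.8,"z":0,"roll":0}
    - {"x":-3.7,"y":-1.8,"z":0,"roll":0}
    - {"x":-3.7,"y":-1.8,"z":0,"roll":0}
    - {"x":-3.7,"y":-1.8,"z":0,"roll":0}
    - {"x":-3.7,"y":-1.8,"z":0,"roll":0}
    - {"x":-3.7,"y":-1.8,"z":0,"roll":0}
    - {"x":-3.7,"y":-1.8,"z":0,"roll":0}
    - {"x":-3.7,"y":-1.8,"z":0,"roll":0}

```text
clock: 12.7
tool_pos: [0.3023, -0.376, 0.6649]
orientation: [179.3, -48.2, -78.7]
force: [-0.0, -0.7, -0.0]
opening: 0.0874
```

jog_arm:
  commands:
    - {"x":-3.7,"y":-1.8,"z":0,"roll":0}
    - {"x":-3.7,"y":-1.8,"z":0,"roll":0}
    - {"x":-3.7,"y":-1.8,"z":0,"roll":0}
    - {"x":-3.7,"y":-1.8,"z":0,"roll":0}
    - {"x":-3.7,"y":-1.8,"z":0,"roll":0}
    - {"x":-3.7,"y":-1.8,"z":0,"roll":0}
    - {"x":-3.7,"y":-1.8,"z":0,"roll":0}
    - {"x":-3.7,"y":-1.8,"z":0,"roll":0}
    - {"x":-3.7,"y":-1.8,"z":0,"roll":0}
    - {"x":-3.7,"y":-1.8,"z":0,"roll":0}

```text
clock: 13.7
tool_pos: [0.431, -0.0996, 0.3871]
orientation: [179.3, -48.1, -78.6]
force: [1.6, 0.6, -0.2]
opening: 0.0877
```

```bash
python3 st.py; sed -i 's/\*rz(np.degrees(-.046))//; s/^x=run(q.*$/v=A.inv().apply(pre-np.array(o[1]))*100; print("to pre, tool cm",v)/; /^for k/,$d' t5.py; python3 t5.py; python3 t4.py; python3 - <<'E'
from plant import ctrl
import cv2
for n in ("scene","top"):
    s=ctrl.snapshot(n); cv2.imwrite(f"pics/{n}1.png",s["image"][:,:,::-1])
E
```

```text
13.7
([49.9022, -5.7941, -35.6654, 35.2295, -94.4441, -47.1766], [0.43098, -0.09958, 0.38709], [179.317, -48.114, -78.604]) [ 15.3  33.1  -3.6 -10.2  22.1 -32.4] 0.08773994257007242
T [0.53863513 0.02443991 0.07731554] pre [0.52103259 0.11961302 0.16410396]
to pre, tool cm [-29.75868779 -13.16036683   0.05883077]
tool axes in basket frame
 [[-0.004 -1.    -0.016]
 [-0.668  0.015 -0.744]
 [ 0.744  0.008 -0.668]]
tilt 48.11765065311616 az -79.5213904466273
roll -0.003775955641420146 misalign deg 0.9242043634492824
```

View pics/scene1.png

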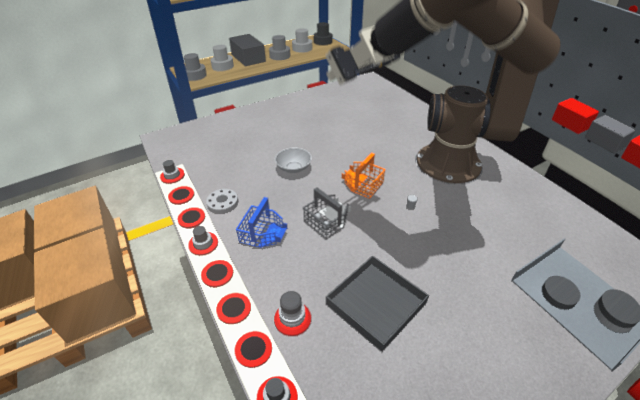

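View pics/top1.png

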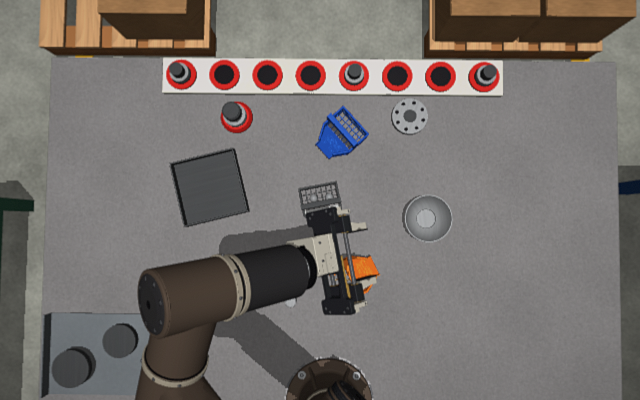

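The top view shows the tilted gripper over the near part of the bench at about (340,260), with the basket, tray and bowl undisturbed. Next I go to the pre-grasp pose.

jog_arm:
  commands:
    - {"x":-3.7,"y":-1.65,"z":0,"roll":0}
    - {"x":-3.7,"y":-1.65,"z":0,"roll":0}
    - {"x":-3.7,"y":-1.65,"z":0,"roll":0}
    - {"x":-3.7,"y":-1.65,"z":0,"roll":0}
    - {"x":-3.7,"y":-1.65,"z":0,"roll":0}
    - {"x":-3.7,"y":-1.65,"z":0,"roll":0}
    - {"x":-3.7,"y":-1.65,"z":0,"roll":0}
    - {"x":-3.7,"y":-1.65,"z":0,"roll":0}
    - {"x":0,"y":0,"z":0,"roll":0}

```text
clock: 14.7
tool_pos: [0.5219, 0.1194, 0.1631]
orientation: [178.9, -48.3, -78.3]
force: [-0.3, -0.2, -1.1]
opening: 0.0875
```

```bash
python3 st.py; python3 t5.py; python3 t4.py; python3 - <<'E'
from plant import ctrl
import cv2
for n in ("scene","top"):
    s=ctrl.snapshot(n); im=s["image"][:,:,::-1]; im=im[110:270,220:430] if n=="scene" else im[130:300,180:400]
    cv2.imwrite(f"pics/{n}2.png",cv2.resize(im,None,fx=3.5,fy=3.5,interpolation=cv2.INTER_CUBIC))
E
```

```text
14.7
([57.2122, 24.3837, -28.4934, 31.3843, -78.3838, -64.1621], [0.52188, 0.1194, 0.16307], [178.942, -48.292, -78.276]) [-0.7 -4.5 -1.7 -0.4 -2.9  1.2] 0.08753981327821246
T [0.53860068 0.02439246 0.0773608 ] pre [0.52123386 0.1198902  0.16383955]
to pre, tool cm [ 0.01678033  0.0550842  -0.09583428]
tool axes in basket frame
 [[ 0.    -1.    -0.018]
 [-0.665  0.014 -0.746]
 [ 0.747  0.012 -0.665]]
tilt 48.30070484244795 az -79.69306675029709
roll 4.64569929971765e-05 misalign deg 1.055013817694305
```

View pics/scene2.png

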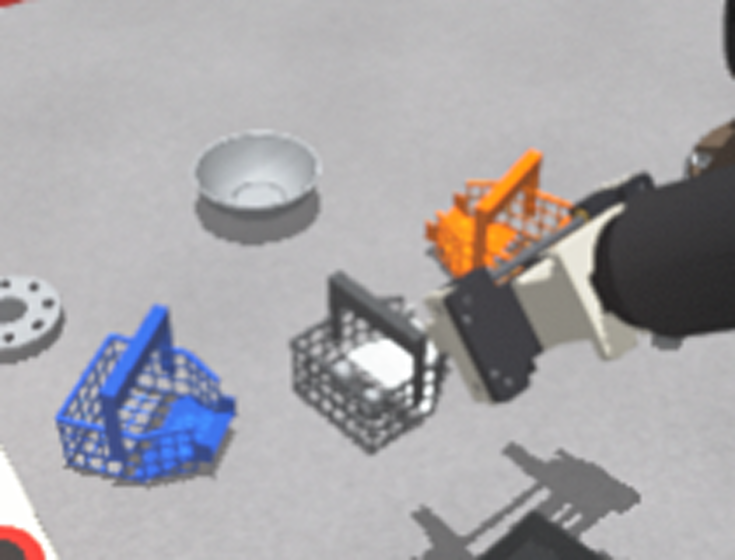

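View pics/top2.png

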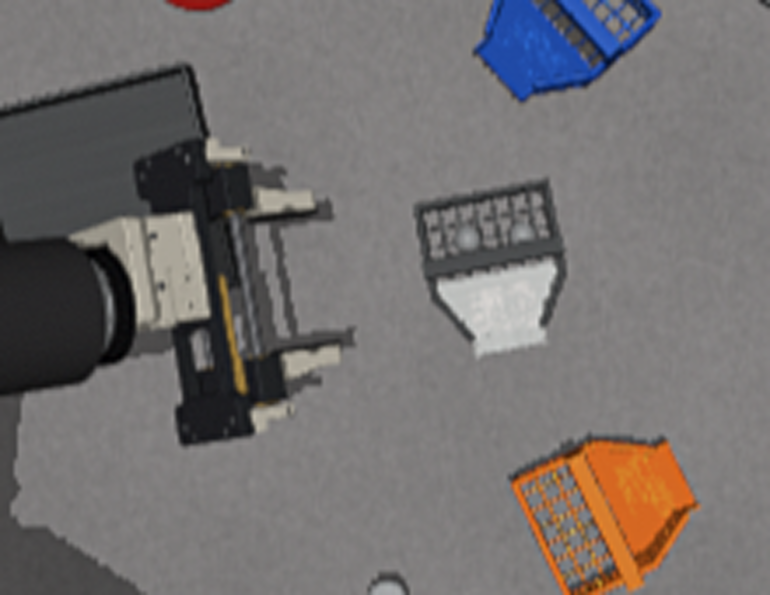

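jog_arm:
  commands:
    - {"x":0,"y":0.05,"z":2.5,"roll":0}
    - {"x":0,"y":0,"z":2.5,"roll":0}
    - {"x":0,"y":0,"z":2.5,"roll":0}
    - {"x":0,"y":0,"z":2,"roll":0}
    - {"x":0,"y":0,"z":1.5,"roll":0}
    - {"x":0,"y":0,"z":1,"roll":0}
    - {"x":0,"y":0,"z":0.9,"roll":0}
    - {"x":0,"y":0,"z":0,"roll":0}
    - {"x":0,"y":0,"z":0,"roll":0}

```text
clock: 15.7
tool_pos: [0.5378, 0.0227, 0.0808]
orientation: [179.2, -48.1, -78.7]
force: [-0.7, 0.5, 0.6]
opening: 0.0878
```

```bash
python3 st.py; python3 t5.py|head -1;  python3 - <<'E'
from plant import ctrl
import cv2
for n in ("scene","top"):
    s=ctrl.snapshot(n); im=s["image"][:,:,::-1]; im=im[150:270,260:430] if n=="scene" else im[130:250,230:400]
    cv2.imwrite(f"pics/{n}3.png",cv2.resize(im,None,fx=4.5,fy=4.5,interpolation=cv2.INTER_CUBIC))
print(ctrl.get_obs()["force"])
E
```

```text
15.7
([48.3826, 26.6935, -40.7969, 40.7838, -63.8498, -69.6921], [0.53781, 0.02268, 0.08079], [179.233, -48.132, -78.652]) [ 0.5 -0.   0.6  0.1 -0.1  0. ] 0.08777583249663032
T [0.5385969  0.02442863 0.07732022] pre [0.52125593 0.11967892 0.16407662]
[-0.41225793  1.44170641 -0.55126742]
```

View pics/scene3.png

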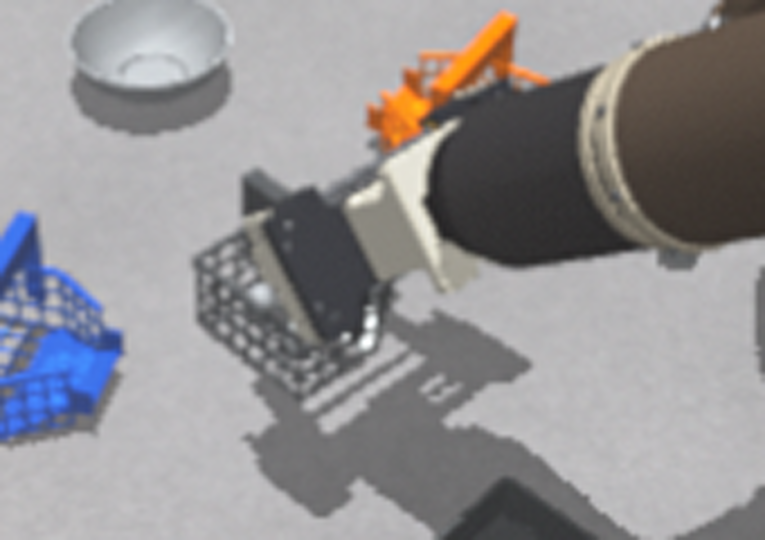

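View pics/top3.png

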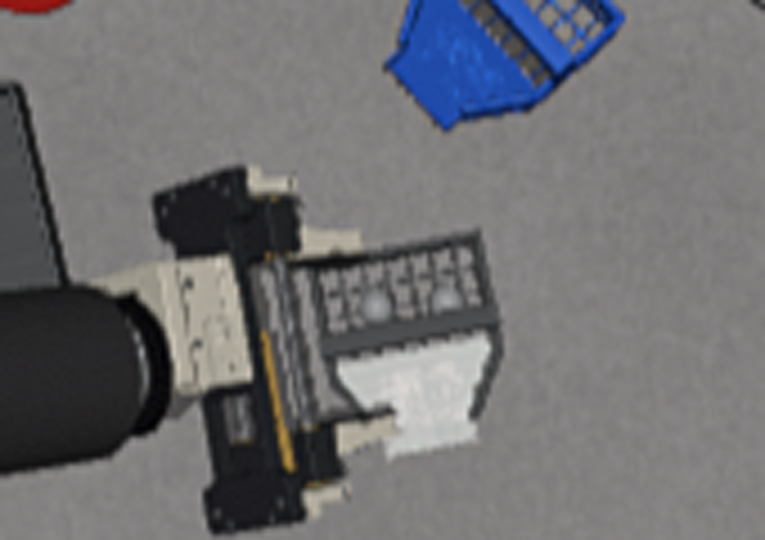

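Both fingers straddle the bar: in the top crop they are at (330,240) and (365,430), with the bar between them. I make a small correction and close.

jog_arm:
  commands:
    - {"x":-0.35,"y":-0.05,"z":0,"roll":0}
    - {"x":0,"y":0,"z":0,"roll":0}

```text
clock: 16.0
tool_pos: [0.5377, 0.0254, 0.0777]
orientation: [179.2, -48.1, -78.6]
force: [-0.4, 0.2, 0.2]
opening: 0.0874
```

jog_arm:
  commands:
    - {"x":0,"y":0,"z":0,"roll":0}
    - {"x":0,"y":0,"z":0,"roll":0}
    - {"x":0,"y":0,"z":0,"roll":0}
    - {"x":0,"y":0,"z":0,"roll":0}
    - {"x":0,"y":0,"z":0,"roll":0}
    - {"x":0,"y":0,"z":0,"roll":0}
    - {"x":0,"y":0,"z":0,"roll":0}
    - {"x":0,"y":0,"z":0,"roll":0}
    - {"x":0,"y":0,"z":0,"roll":0}
    - {"x":0,"y":0,"z":0,"roll":0}
  gripper: 0

```text
clock: 17.0
tool_pos: [0.5374, 0.0245, 0.0779]
orientation: [179.2, -48.2, -78.6]
force: [-2.6, -0.9, 0.5]
opening: 0.013
```

```bash
python3 st.py; python3 - <<'E'
from plant import ctrl
import cv2
for n in ("scene","top"):
    s=ctrl.snapshot(n); im=s["image"][:,:,::-1]; im=im[150:270,260:430] if n=="scene" else im[130:250,230:400]
    cv2.imwrite(f"pics/{n}4.png",cv2.resize(im,None,fx=4.5,fy=4.5,interpolation=cv2.INTER_CUBIC))
E
```

```text
17.0
([48.5484, 27.0194, -40.7431, 40.6986, -63.7253, -69.9101], [0.53737, 0.02455, 0.07791], [179.166, -48.157, -78.63]) [ 0.  -0.2 -0.1 -0.4  0.3 -0. ] 0.012960469270944115
```

View pics/top4.png

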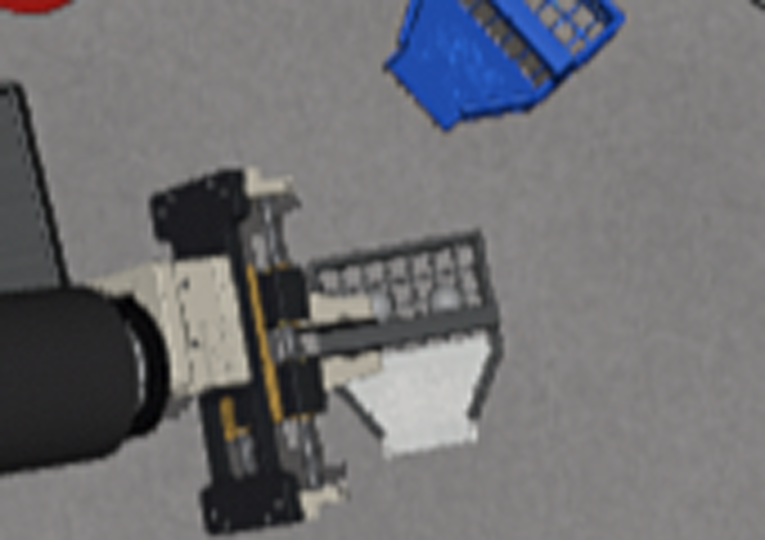

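The fingers have closed on the bar (opening 13 mm). I lift gently.

jog_arm:
  commands:
    - {"x":0.3,"y":0,"z":-0.27,"roll":0}
    - {"x":0.4,"y":0,"z":-0.35,"roll":0}
    - {"x":0.6,"y":0,"z":-0.53,"roll":0}
    - {"x":0.6,"y":0,"z":-0.53,"roll":0}
    - {"x":0.6,"y":0,"z":-0.53,"roll":0}
    - {"x":0.6,"y":0,"z":-0.53,"roll":0}
    - {"x":0.6,"y":0,"z":-0.53,"roll":0}
    - {"x":0.6,"y":0,"z":-0.53,"roll":0}
    - {"x":0.6,"y":0,"z":-0.53,"roll":0}
    - {"x":0.6,"y":0,"z":-0.53,"roll":0}
    - {"x":0.4,"y":0,"z":-0.35,"roll":0}
    - {"x":0,"y":0,"z":0,"roll":0}

```text
clock: 18.3
tool_pos: [0.5386, 0.0245, 0.1572]
orientation: [179.3, -48.1, -78.7]
force: [-0.6, 0.1, -4.5]
opening: 0.0132
```

```bash
python3 st.py; python3 - <<'E'
from plant import ctrl
import cv2
for n in ("scene","top"):
    s=ctrl.snapshot(n); im=s["image"][:,:,::-1]; im=im[130:250,260:430] if n=="scene" else im[130:250,230:400]
    cv2.imwrite(f"pics/{n}5.png",cv2.resize(im,None,fx=4.5,fy=4.5,interpolation=cv2.INTER_CUBIC))
E
```

```text
18.3
([49.1151, 20.979, -36.5103, 37.6506, -71.7975, -63.1746], [0.53857, 0.02451, 0.15724], [179.266, -48.109, -78.688]) [ 0.   0.7 -0.8  0.   0.9 -0.7] 0.013206926885709446
```

View pics/top5.png

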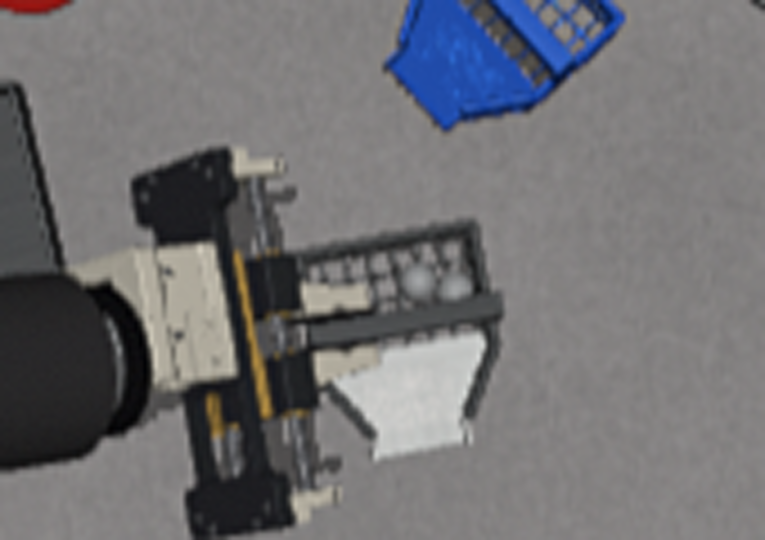

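View pics/scene5.png

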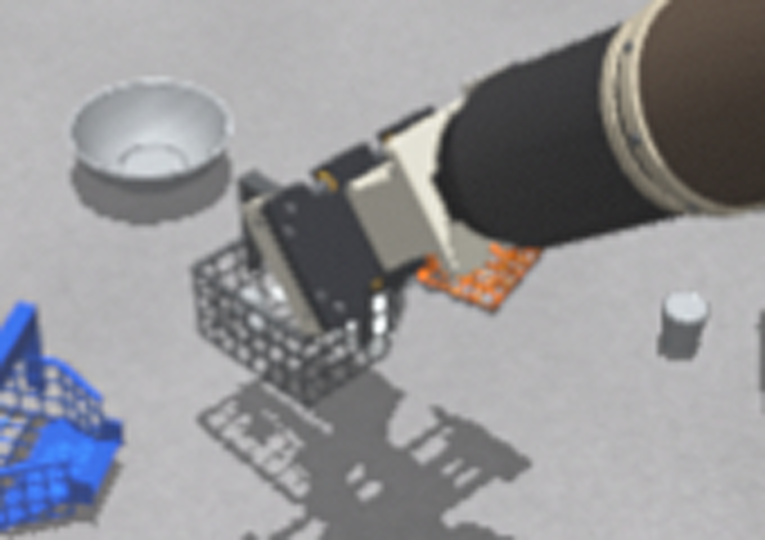

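The basket is off the bench, with both balls inside near (415,280) and (455,285) in the top crop. Next I work out the pour pose and the clearances.

```bash
cat > t6.py <<'E'
from sim import *; from h import unproj,proj
from plant import ctrl
from t1 import ik
s=ctrl.snapshot("top"); print("peg base z0",unproj(s,[[237,117]],0.0),"peg top@.08",unproj(s,[[232,108]],.08))
o=eval(open("log.txt").readlines()[-1]); A=R.from_euler('xyz',o[2],degrees=True); P=np.array(o[1]); q=np.array(o[0])
Bg=rz(11.72); Ag=R.from_euler('xyz',[179.166,-48.157,-78.63],degrees=True); Tg=np.array([.53737,.02455,.07791]); bp=np.array([.5385,.0266,0])
Rrel=Ag.inv()*Bg; trel=Ag.inv().apply(bp-Tg)
tray=np.array([.5814,.3313])
pts=np.array([[50,50,0],[50,-50,0],[-10,50,0],[-10,-50,0],[-70,26,23],[-70,-26,23],[50,50,55],[50,-50,55]])/1e3
ph=np.degrees(1.05); A1=A*rz(ph); B=A1*Rrel; hd=B.apply([-1,0,0])[:2]; hd/=np.linalg.norm(hd)
lip=np.r_[tray-.015*hd,.080]; T1=lip-A1.apply(trel)-B.apply([-.07,0,.023]); print("T1",T1,"hd",hd)
for f in (0,30,45,60,68):
    A2=A*rz(f);B=A2*Rrel;org=T1+A2.apply(trel); c=org+B.apply(pts); up=B.inv().apply([0,0,1]); print(f,'up',up.round(2),'lip',(org+B.apply([-.07,0,.023])).round(3),'minz',c[:,2].min().round(3),'rear',c[[0,1]].round(3).tolist())
x=ik(T1,A,q).x; print(x.round(1))
v=A.inv().apply(T1-P)*100; print("tool cm",v)
E
python3 t6.py
```

```text
peg base z0 [[0.78267973 0.26578053 0.        ]] peg top@.08 [[0.78925123 0.26472443 0.08      ]]
T1 [0.59648509 0.29635048 0.1638361 ] hd [-0.7957231   0.60566058]
0 up [0. 0. 1.] lip [0.529 0.284 0.109] minz 0.086 rear [[0.636, 0.358, 0.086], [0.657, 0.26, 0.086]]
30 up [0.37 0.06 0.93] lip [0.555 0.308 0.087] minz 0.086 rear [[0.68, 0.34, 0.114], [0.667, 0.241, 0.108]]
45 up [0.53 0.13 0.84] lip [0.573 0.317 0.082] minz 0.078 rear [[0.694, 0.325, 0.133], [0.666, 0.231, 0.12]]
60 up [0.65 0.23 0.72] lip [0.593 0.322 0.08 ] minz 0.074 rear [[0.702, 0.308, 0.153], [0.661, 0.22, 0.13]]
68 up [0.7  0.29 0.65] lip [0.604 0.324 0.081] minz 0.073 rear [[0.703, 0.298, 0.164], [0.657, 0.215, 0.135]]
[ 59.9  38.6  -1.5  28.9 -90.1 -59.6]
tool cm [-16.54904253 -10.76128328 -19.57736195]
```

jog_arm:
  commands:
    - {"x":-0.4,"y":-0.27,"z":-0.49,"roll":0}
    - {"x":-0.8,"y":-0.54,"z":-0.98,"roll":0}
    - {"x":-1.4,"y":-0.9,"z":-1.63,"roll":0}
    - {"x":-1.8,"y":-1.15,"z":-2.1,"roll":0}
    - {"x":-1.9,"y":-1.25,"z":-2.3,"roll":0}
    - {"x":-1.9,"y":-1.25,"z":-2.3,"roll":0}
    - {"x":-1.9,"y":-1.25,"z":-2.3,"roll":0}
    - {"x":-1.9,"y":-1.25,"z":-2.3,"roll":0}
    - {"x":-1.8,"y":-1.15,"z":-2.1,"roll":0}
    - {"x":-1.4,"y":-0.9,"z":-1.6,"roll":0}
    - {"x":-0.8,"y":-0.5,"z":-1.0,"roll":0}
    - {"x":-0.5,"y":-0.3,"z":-0.5,"roll":0}

```text
clock: 19.65
tool_pos: [0.5958, 0.2982, 0.1622]
orientation: [179.1, -48.2, -78.5]
force: [-0.4, 0.4, -3.6]
opening: 0.013
```

```bash
python3 st.py; python3 t6.py|tail -1; python3 - <<'E'
from plant import ctrl
import cv2
for n in ("scene","top"):
    s=ctrl.snapshot(n); im=s["image"][:,:,::-1]; im=im[190:340,280:470] if n=="scene" else im[110:250,130:320]
    cv2.imwrite(f"pics/{n}6.png",cv2.resize(im,None,fx=4,fy=4,interpolation=cv2.INTER_CUBIC))
E
```

```text
19.65
([59.9958, 38.861, -1.5361, 28.8277, -90.0258, -59.698], [0.59583, 0.29822, 0.16224], [179.132, -48.166, -78.517]) [ 1.2  4.9  9.1 -1.3 -4.8  1.1] 0.013043947506421167
tool cm [ 0.24471799 -0.04692124  0.02904045]
```

View pics/top6.png

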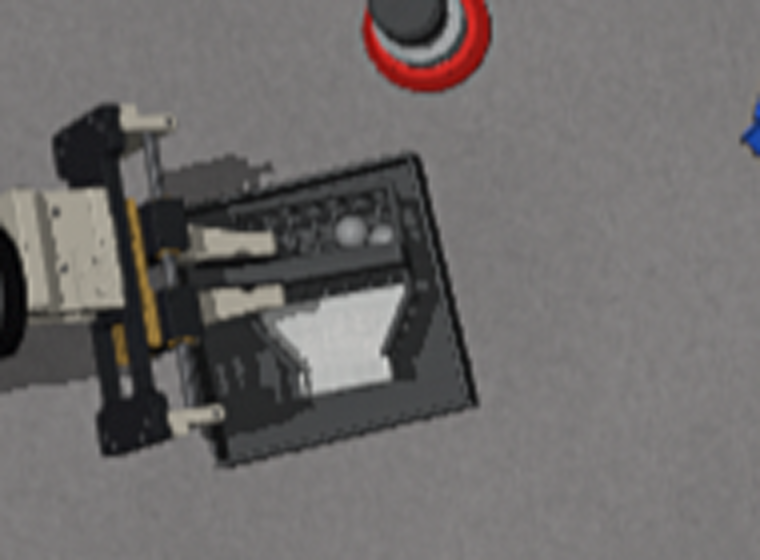

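View pics/scene6.png

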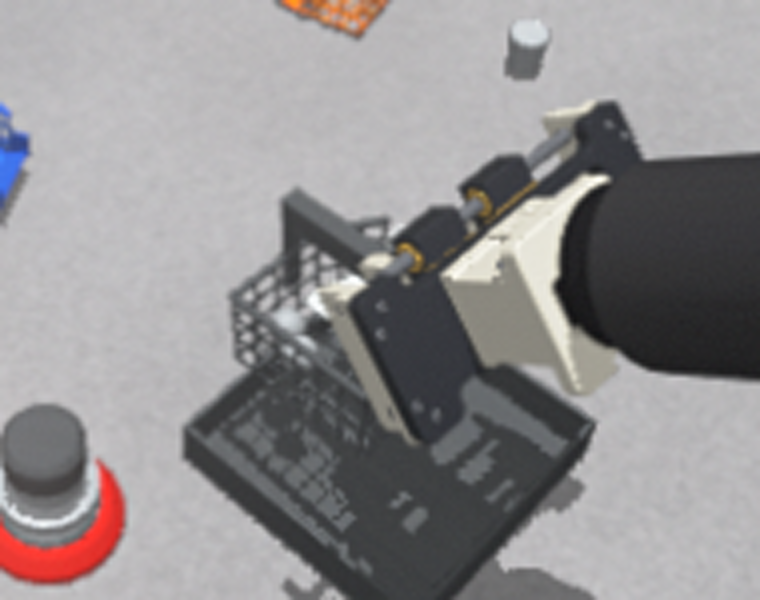

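jog_arm:
  commands:
    - {"x":0.2,"y":0,"z":0,"roll":0}
    - {"x":0,"y":0,"z":0,"roll":0.04}
    - {"x":0,"y":0,"z":0,"roll":0.06}
    - {"x":0,"y":0,"z":0,"roll":0.06}
    - {"x":0,"y":0,"z":0,"roll":0.06}
    - {"x":0,"y":0,"z":0,"roll":0.06}
    - {"x":0,"y":0,"z":0,"roll":0.06}
    - {"x":0,"y":0,"z":0,"roll":0.04}
    - {"x":0,"y":0,"z":0,"roll":0.02}
    - {"x":0,"y":0,"z":0,"roll":0}

```text
clock: 20.8
tool_pos: [0.596, 0.2939, 0.1653]
orientation: [-157.1, -43.6, -111.2]
force: [-0.2, -0.2, -3.5]
opening: 0.0129
```

```bash
python3 st.py; python3 - <<'E'
from plant import ctrl
import cv2
for n in ("scene","top"):
    s=ctrl.snapshot(n); im=s["image"][:,:,::-1]; im=im[190:340,280:470] if n=="scene" else im[110:250,130:320]
    cv2.imwrite(f"pics/{n}7.png",cv2.resize(im,None,fx=4,fy=4,interpolation=cv2.INTER_CUBIC))
E
```

```text
20.8
([59.7891, 38.4614, -1.8724, 28.8966, -90.0076, -82.5413], [0.59601, 0.29389, 0.16531], [-157.148, -43.604, -111.186]) [0.2 0.2 0.2 0.1 0.  1.5] 0.012916735014126492
```

View pics/top7.png

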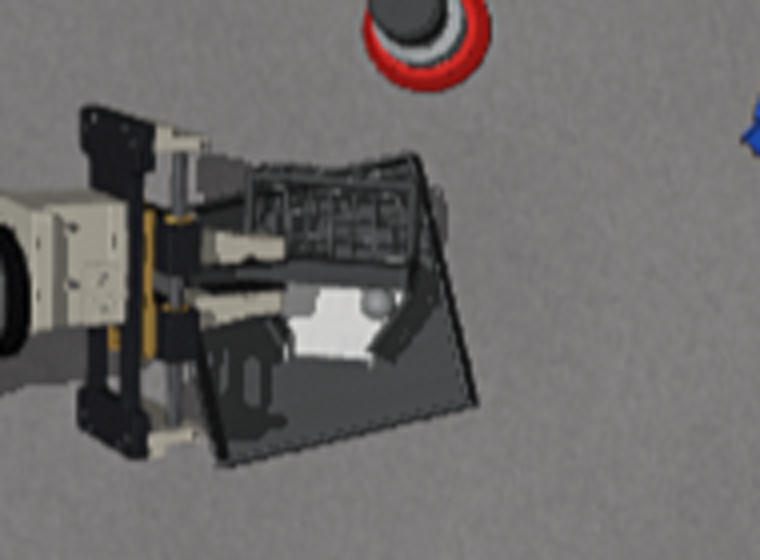

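View pics/scene7.png

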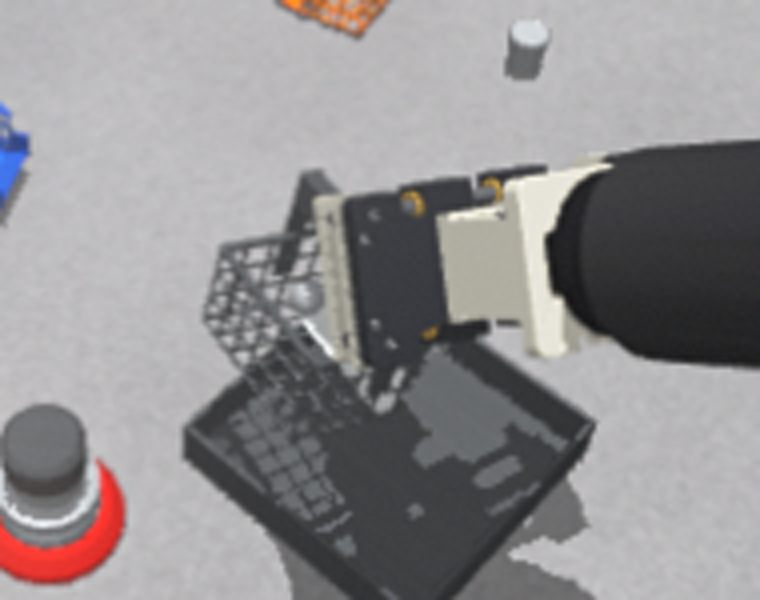

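jog_arm:
  commands:
    - {"x":0,"y":0,"z":0,"roll":0.04}
    - {"x":0,"y":0,"z":0,"roll":0.04}
    - {"x":0,"y":0,"z":0,"roll":0.04}
    - {"x":0,"y":0,"z":0,"roll":0.04}
    - {"x":0,"y":0,"z":0,"roll":0.04}
    - {"x":0,"y":0,"z":0,"roll":0.04}
    - {"x":0,"y":0,"z":0,"roll":0.04}
    - {"x":0,"y":0,"z":0,"roll":0.04}
    - {"x":0,"y":0,"z":0,"roll":0}

```text
clock: 21.8
tool_pos: [0.596, 0.2944, 0.1649]
orientation: [-144.0, -34.5, -131.8]
force: [-0.1, -0.6, -4.3]
opening: 0.0131
```

```bash
cat > pic.py <<'E'
import sys
from plant import ctrl
import cv2
k=sys.argv[1]
for n in ("scene","top"):
    s=ctrl.snapshot(n); im=s["image"][:,:,::-1]; im=im[190:340,280:470] if n=="scene" else im[110:250,130:320]
    cv2.imwrite(f"pics/{n}{k}.png",cv2.resize(im,None,fx=4,fy=4,interpolation=cv2.INTER_CUBIC))
E
python3 pic.py 8
```

```text
(no output)
```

View pics/top8.png

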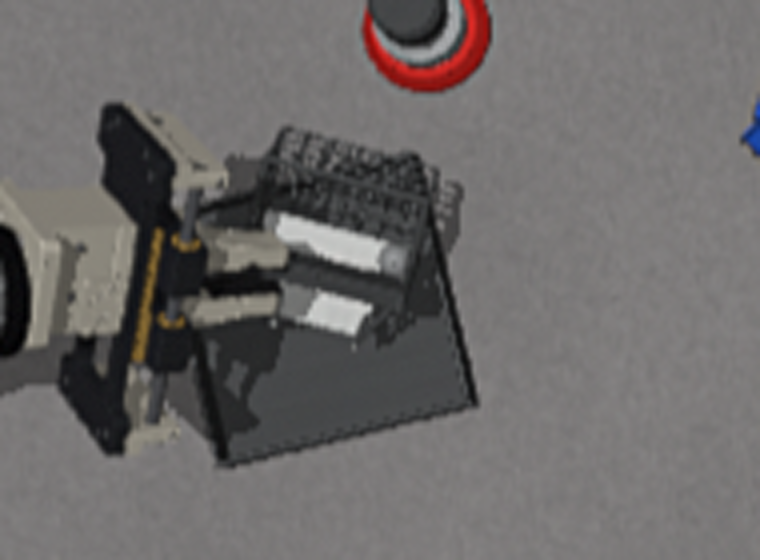

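View pics/scene8.png

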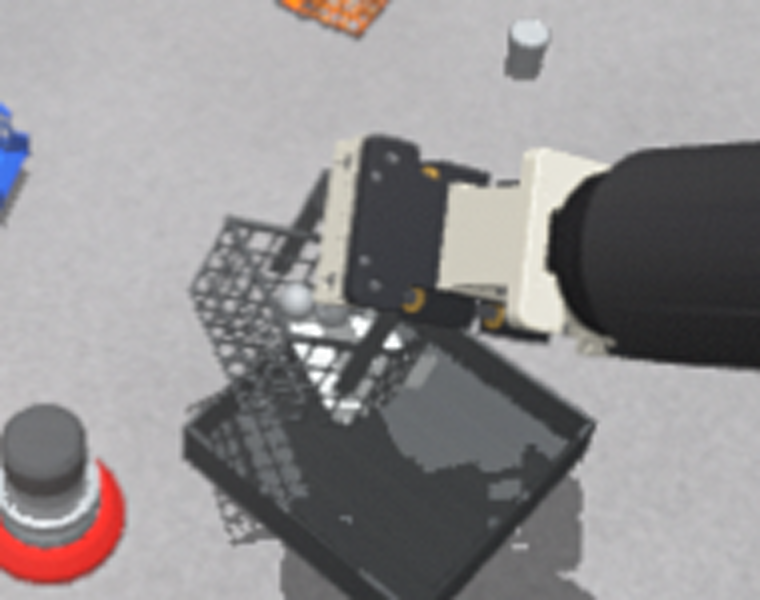

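```bash
python3 st.py; cat > ov.py <<'E'
import sys
from sim import *; from h import proj
from plant import ctrl
import cv2
d=float(sys.argv[1]); k=sys.argv[2]
o=eval(open("log.txt").readlines()[-1]); A=R.from_euler('xyz',o[2],degrees=True); P=np.array(o[1])
Bg=rz(11.72); Ag=R.from_euler('xyz',[179.166,-48.157,-78.63],degrees=True); Tg=np.array([.53737,.02455,.07791]); bp=np.array([.5385,.0266,0])
Rrel=Ag.inv()*Bg; trel=Ag.inv().apply(bp-Tg); g=np.array([0,0,-.019])
S=ry(d); B=A*S*Rrel; org=P+A.apply(g+S.apply(trel-g))
up=B.inv().apply([0,0,1]); print('up in basket',up.round(3),'lip',(org+B.apply([-.07,0,.023])).round(3),'org',org.round(3))
pt=lambda l: org+B.apply(np.array(l)/1e3)
lines=[[[7,53,101],[7,-53,101],[-7,-53,101],[-7,53,101],[7,53,101]],[[50,50,55],[50,-50,55],[-10,-50,55]],[[50,50,55],[-10,50,55]],[[50,50,0],[50,-50,0],[-10,-50,0]],[[50,-50,0],[50,-50,55]],[[50,50,0],[50,50,55]],[[-70,26,23],[-70,-26,23]]]
for n in ("scene","top"):
    s=ctrl.snapshot(n); im=s["image"][:,:,::-1]; off=(280,190) if n=="scene" else (130,110); im=im[190:340,280:470] if n=="scene" else im[110:250,130:320]
    im=cv2.resize(im,None,fx=4,fy=4,interpolation=cv2.INTER_CUBIC)
    for l in lines:
        u=(proj(s,pt(l))-off)*4; cv2.polylines(im,[u.round().astype(np.int32)],False,(0,255,0),1)
    cv2.imwrite(f"pics/{n}{k}.png",im)
E
for d in -10 0 10; do python3 ov.py $d ov$d; done
python3 - <<'E'
import cv2,numpy as np
for n in("top","scene"):
    cv2.imwrite(f"pics/cmp_{n}.png",np.hstack([cv2.imread(f"pics/{n}ov{d}.png")[60:460,150:500][:, :266] if 0 else cv2.resize(cv2.imread(f"pics/{n}ov{d}.png")[60:460,150:500],(266,304)) for d in (-10,0,10)]))
E
```

```text
21.9
([59.8163, 38.5153, -1.8338, 28.898, -90.0067, -100.7911], [0.59603, 0.29445, 0.16491], [-144.095, -34.549, -131.667]) [-0.   0.   0.   0.   0.  -0.1] 0.012932630542044738
up in basket [0.496 0.259 0.829] lip [0.571 0.325 0.084] org [0.642 0.308 0.1  ]
up in basket [0.493 0.11  0.863] lip [0.568 0.313 0.084] org [0.637 0.293 0.099]
up in basket [ 0.491 -0.042  0.87 ] lip [0.563 0.302 0.086] org [0.631 0.278 0.1  ]
```

View pics/cmp_top.png

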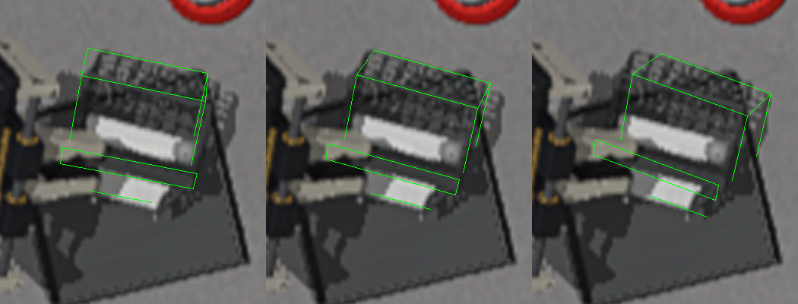

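View pics/cmp_scene.png

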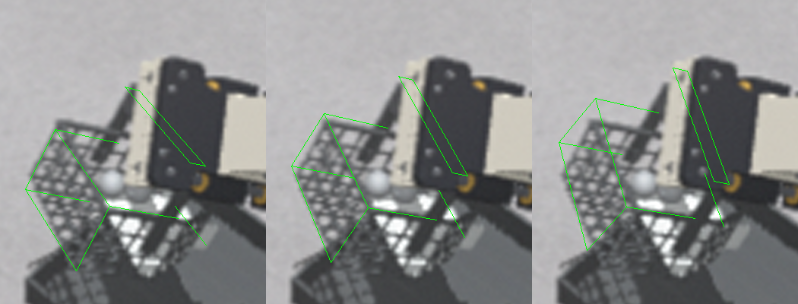

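jog_arm:
  commands:
    - {"x":0,"y":0,"z":0,"roll":0.04}
    - {"x":0,"y":0,"z":0,"roll":0.04}
    - {"x":0,"y":0,"z":0,"roll":0.04}
    - {"x":0,"y":0,"z":0,"roll":0.04}
    - {"x":0,"y":0,"z":0,"roll":0.04}
    - {"x":0,"y":0,"z":0,"roll":0}

```text
clock: 22.8
tool_pos: [0.5961, 0.2946, 0.1649]
orientation: [-138.7, -27.3, -142.2]
force: [-0.5, 0.0, -4.0]
opening: 0.0128
```

```bash
python3 st.py|head -1; python3 ov.py -8 9
```

```text
22.8
up in basket [0.599 0.289 0.747] lip [0.587 0.327 0.082] org [0.651 0.3   0.107]
```

View pics/top9.png

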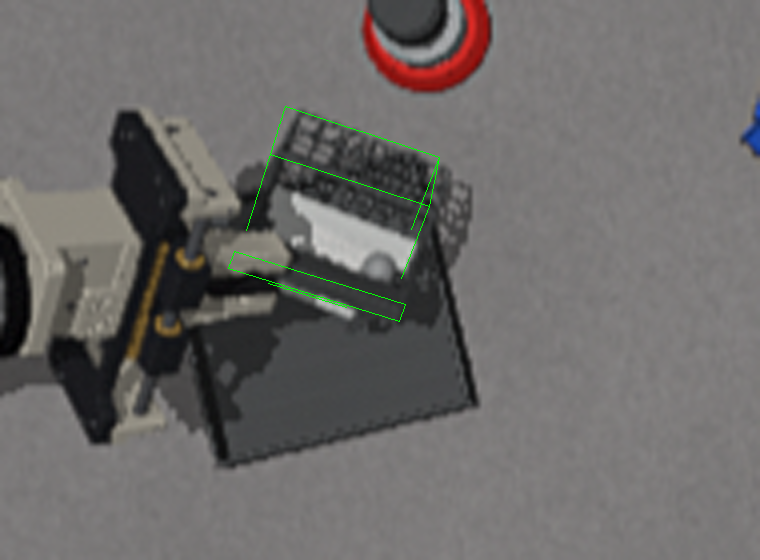

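View pics/scene9.png

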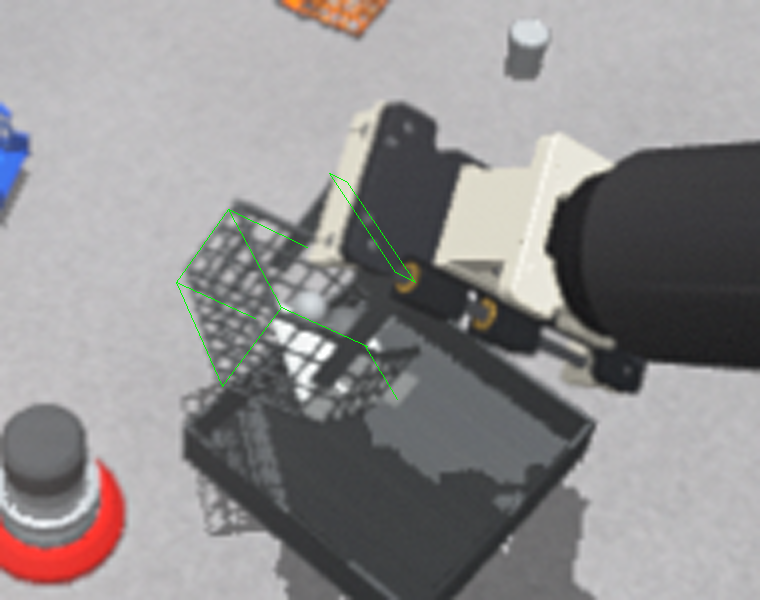

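```bash
cat > tri.py <<'E'
from sim import *; from h import proj
from plant import ctrl
import sys
def tri(pt,ps):
    st=ctrl.snapshot("top"); ss=ctrl.snapshot("scene")
    r=least_squares(lambda x:np.concatenate([(proj(st,x)-pt).ravel(),(proj(ss,x)-ps).ravel()]),[.6,.3,.1]); return r.x,np.sqrt(2*r.cost)
for n in("top","scene"):
    ctrl.snapshot(n); print(n,[(np.round(np.array(d["position"])*[640,400],1).tolist(),round(d["confidence"],2)) for d in ctrl.search_frame(n,"ball_1")])
o=eval(open("log.txt").readlines()[-1]); A=R.from_euler('xyz',o[2],degrees=True); P=np.array(o[1])
Bg=rz(11.72); Ag=R.from_euler('xyz',[179.166,-48.157,-78.63],degrees=True); Tg=np.array([.53737,.02455,.07791]); bp=np.array([.5385,.0266,0])
Rrel=Ag.inv()*Bg; trel=Ag.inv().apply(bp-Tg); g=np.array([0,0,-.019])
x,e=tri([224.5,176.2],[357,265.7]); print(x,e)
for d in (-6,-8,-10):
    S=ry(d); B=A*S*Rrel; org=P+A.apply(g+S.apply(trel-g)); print(d,(B.inv().apply(x-org)*1e3).round(1))
E
python3 tri.py
python3 - <<'E'
import cv2
for n in("top","scene"):
    pass
from plant import ctrl
s=ctrl.snapshot("scene")["image"][:,:,::-1][235:300,320:395]; cv2.imwrite("pics/z1.png",cv2.resize(s,None,fx=9,fy=9,interpolation=cv2.INTER_CUBIC))
E
```

```text
top []
scene [([384.0, 303.9], 0.29)]
[0.60534891 0.27591851 0.10380574] 0.1622058226947077
-6 [-24.3 -33.5  27.3]
-8 [-24.3 -35.7  29. ]
-10 [-24.4 -37.8  30.7]
```

View pics/z1.png

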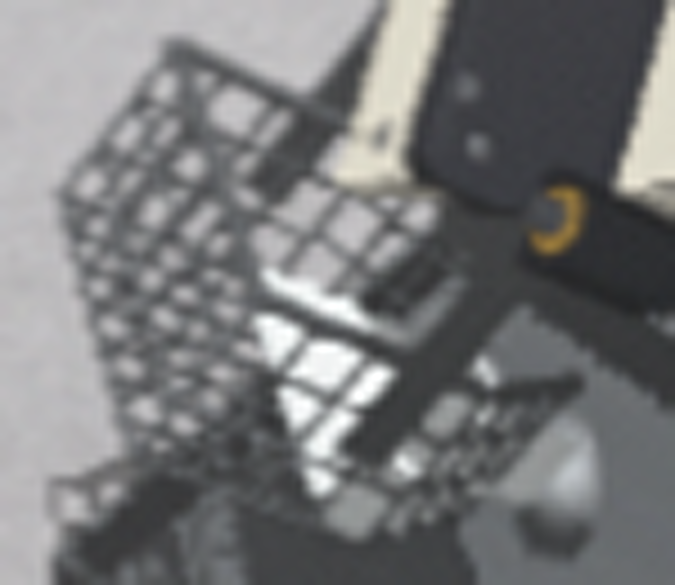

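jog_arm:
  commands:
    - {"x":0,"y":0,"z":0,"roll":0}
    - {"x":0,"y":0,"z":0,"roll":0}
    - {"x":0,"y":0,"z":0,"roll":0}
    - {"x":0,"y":0,"z":0,"roll":0}

```text
clock: 23.65
tool_pos: [0.5961, 0.2945, 0.1649]
orientation: [-138.7, -27.3, -142.2]
force: [-0.3, 0.3, -3.3]
opening: 0.0132
```

```bash
python3 pic.py 10
```

```text
(no output)
```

View pics/top10.png

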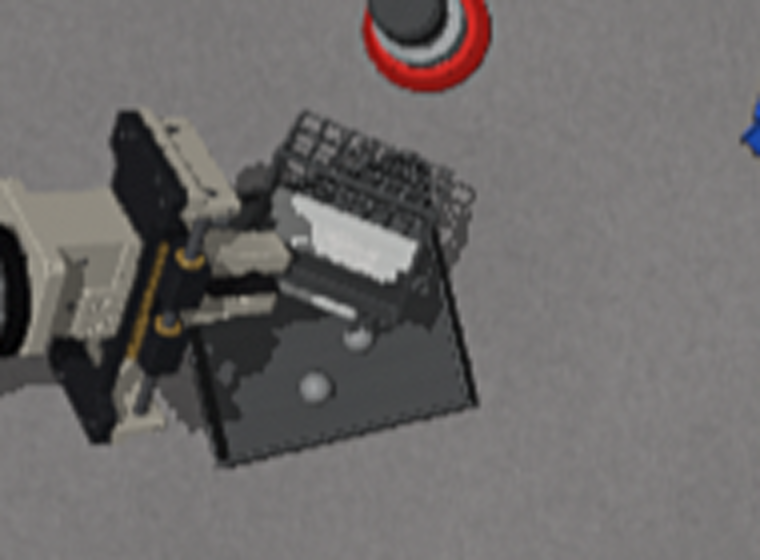

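View pics/scene10.png

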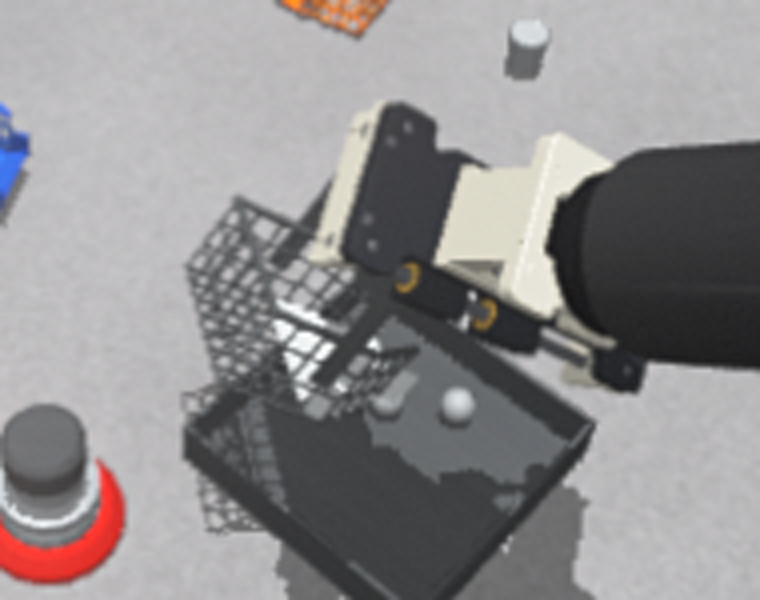

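Both balls are in the tray, at (315,388) and (357,337) in the top crop, and the basket is empty. I roll back.

jog_arm:
  commands:
    - {"x":0,"y":0,"z":0,"roll":-0.06}
    - {"x":0,"y":0,"z":0,"roll":-0.1}
    - {"x":0,"y":0,"z":0,"roll":-0.1}
    - {"x":0,"y":0,"z":0,"roll":-0.1}
    - {"x":0,"y":0,"z":0,"roll":-0.1}
    - {"x":0,"y":0,"z":0,"roll":-0.1}
    - {"x":0,"y":0,"z":0,"roll":-0.1}
    - {"x":0,"y":0,"z":0,"roll":-0.1}
    - {"x":0,"y":0,"z":0,"roll":-0.1}
    - {"x":0,"y":0,"z":0,"roll":-0.06}
    - {"x":0,"y":0,"z":0,"roll":0}

```text
clock: 24.85
tool_pos: [0.5961, 0.2945, 0.1649]
orientation: [179.1, -48.1, -78.6]
force: [0.6, 0.5, -4.1]
opening: 0.0131
```

```bash
python3 st.py; python3 t4.py; cat > t7.py <<'E'
from sim import *
o=eval(open("log.txt").readlines()[-1]); A=R.from_euler('xyz',o[2],degrees=True); P=np.array(o[1])
for z in (.157,.09,.0785): print(z,(A.inv().apply(np.array([.5374,.0245,z])-P)*100).round(2))
print("up",A.inv().apply([0,0,1]).round(3))
E
python3 t7.py; python3 pic.py 11
```

```text
24.85
([59.8194, 38.5208, -1.8241, 28.9044, -90.0089, -59.5857], [0.59609, 0.29455, 0.16493], [179.133, -48.149, -78.563]) [ 0.   0.   0.  -0.  -0.  -4.2] 0.01313732870071111
tool axes in basket frame
 [[-0.003 -1.    -0.019]
 [-0.667  0.016 -0.745]
 [ 0.745  0.01  -0.667]]
tilt 48.1548752033058 az -79.72687083821722
roll -0.003296043615916232 misalign deg 1.0777966325059842
0.157 [16.29 10.81 19.54]
0.09 [11.3  10.75 24.01]
0.0785 [10.45 10.73 24.78]
up [ 0.745  0.01  -0.667]
```

View pics/scene11.png

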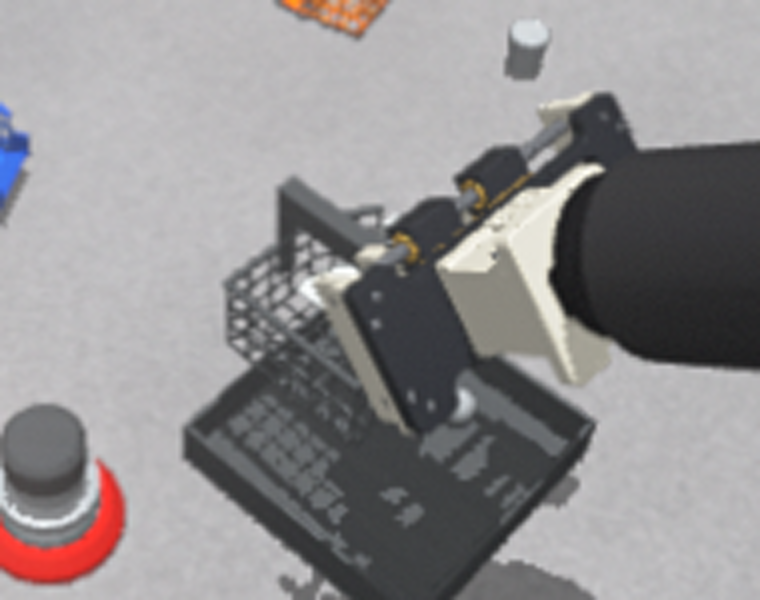

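jog_arm:
  commands:
    - {"x":0.6,"y":0.4,"z":0.7,"roll":0}
    - {"x":1.2,"y":0.8,"z":1.4,"roll":0}
    - {"x":1.8,"y":1.2,"z":2.2,"roll":0}
    - {"x":2.2,"y":1.45,"z":2.65,"roll":0}
    - {"x":2.4,"y":1.6,"z":2.8,"roll":0}
    - {"x":2.4,"y":1.6,"z":2.8,"roll":0}
    - {"x":2.2,"y":1.45,"z":2.65,"roll":0}
    - {"x":1.8,"y":1.2,"z":2.2,"roll":0}
    - {"x":1.1,"y":0.7,"z":1.4,"roll":0}
    - {"x":0.6,"y":0.4,"z":0.7,"roll":0}
    - {"x":0,"y":0,"z":0,"roll":0}

```text
clock: 26.05
tool_pos: [0.5367, 0.0234, 0.1577]
orientation: [179.2, -48.1, -78.8]
force: [1.4, -0.2, -2.6]
opening: 0.0133
```

```bash
python3 st.py; python3 t7.py
```

```text
26.05
([49.18, 20.8414, -36.66, 37.5411, -71.8755, -63.2388], [0.5367, 0.02339, 0.15769], [179.233, -48.14, -78.76]) [ 1.1  1.4  2.7  0.1 -0.5  0.3] 0.01330514343773791
0.157 [-0.11 -0.09 -0.03]
0.09 [-5.1  -0.15  4.44]
0.0785 [-5.96 -0.16  5.21]
up [ 0.745  0.009 -0.667]
```

jog_arm:
  commands:
    - {"x":-0.6,"y":0,"z":0.53,"roll":0}
    - {"x":-0.9,"y":0,"z":0.8,"roll":0}
    - {"x":-0.9,"y":0,"z":0.8,"roll":0}
    - {"x":-0.9,"y":0,"z":0.8,"roll":0}
    - {"x":-0.75,"y":0,"z":0.67,"roll":0}
    - {"x":-0.37,"y":0,"z":0.33,"roll":0}
    - {"x":-0.3,"y":0,"z":0.27,"roll":0}
    - {"x":0,"y":0,"z":0,"roll":0}

```text
clock: 26.85
tool_pos: [0.5366, 0.0248, 0.0937]
orientation: [179.1, -48.2, -78.6]
force: [-0.1, 0.3, -2.1]
opening: 0.013
```

jog_arm:
  commands:
    - {"x":-0.22,"y":0,"z":0.2,"roll":0}
    - {"x":-0.22,"y":0,"z":0.2,"roll":0}
    - {"x":-0.15,"y":0,"z":0.13,"roll":0}
    - {"x":0,"y":0,"z":0,"roll":0}

```text
clock: 27.25
tool_pos: [0.5365, 0.0248, 0.086]
orientation: [179.2, -48.2, -78.6]
force: [-1.2, -0.9, -3.4]
opening: 0.0135
```

```bash
python3 st.py; python3 t7.py
```

```text
27.25
([48.7318, 26.3131, -40.4203, 40.2359, -64.5467, -69.2229], [0.53652, 0.02479, 0.08603], [179.165, -48.151, -78.62]) [-0.  -0.3  0.1  0.  -0.3  0.2] 0.013508361416174244
0.157 [ 5.32 -0.01 -4.7 ]
0.09 [ 0.33 -0.08 -0.23]
0.0785 [-0.53 -0.09  0.54]
up [ 0.745  0.01  -0.667]
```

jog_arm:
  commands:
    - {"x":-0.15,"y":0,"z":0.13,"roll":0}
    - {"x":-0.15,"y":0,"z":0.13,"roll":0}
    - {"x":0,"y":0,"z":0,"roll":0}

```text
clock: 27.55
tool_pos: [0.5365, 0.0249, 0.082]
orientation: [179.2, -48.2, -78.6]
force: [-0.3, 1.0, -2.6]
opening: 0.0129
```

```bash
python3 st.py; python3 - <<'E'
from plant import ctrl
import cv2
for n in ("scene","top"):
    s=ctrl.snapshot(n); im=s["image"][:,:,::-1]; im=im[150:270,260:430] if n=="scene" else im[130:250,230:400]
    cv2.imwrite(f"pics/{n}12.png",cv2.resize(im,None,fx=4.5,fy=4.5,interpolation=cv2.INTER_CUBIC))
E
```

```text
27.55
([48.6988, 26.6483, -40.606, 40.4257, -64.1465, -69.582], [0.5365, 0.02487, 0.08199], [179.159, -48.156, -78.612]) [-0.1 -0.1  0.1 -0.1 -0.3  0.2] 0.012896540611027352
```

View pics/scene12.png

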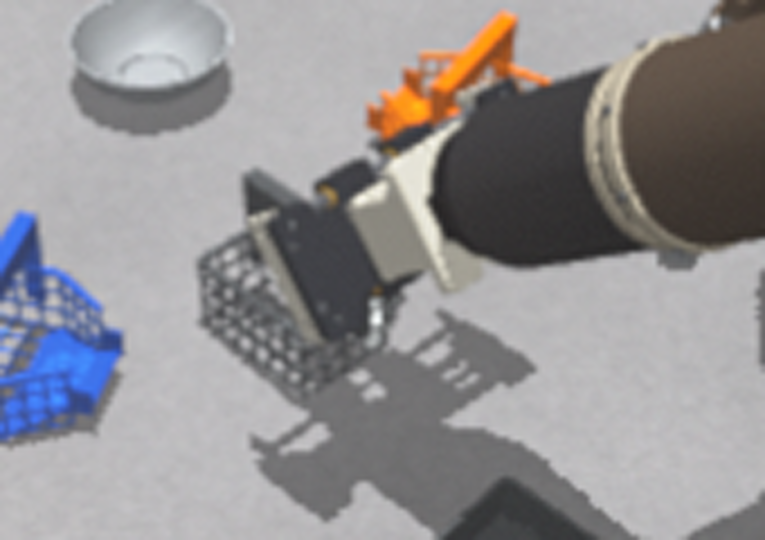

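jog_arm:
  commands:
    - {"x":-0.15,"y":0,"z":0.13,"roll":0}
    - {"x":0,"y":0,"z":0,"roll":0}
    - {"x":0,"y":0,"z":0,"roll":0}

```text
clock: 27.95
tool_pos: [0.5366, 0.025, 0.0802]
orientation: [179.2, -48.1, -78.6]
force: [0.3, 0.6, -1.8]
opening: 0.0128
```

jog_arm:
  commands:
    - {"x":-0.15,"y":0,"z":0.13,"roll":0}
    - {"x":0,"y":0,"z":0,"roll":0}
    - {"x":0,"y":0,"z":0,"roll":0}

```text
clock: 28.25
tool_pos: [0.5368, 0.0253, 0.0784]
orientation: [179.2, -48.1, -78.6]
force: [-0.3, 2.4, 0.9]
opening: 0.0129
```

jog_arm:
  commands:
    - {"x":0,"y":0,"z":0,"roll":0}
    - {"x":0,"y":0,"z":0,"roll":0}
    - {"x":0,"y":0,"z":0,"roll":0}
    - {"x":0,"y":0,"z":0,"roll":0}
    - {"x":0,"y":0,"z":0,"roll":0}
    - {"x":0,"y":0,"z":0,"roll":0}
    - {"x":0,"y":0,"z":0,"roll":0}
    - {"x":0,"y":0,"z":0,"roll":0}
  gripper: 8.7

```text
clock: 29.05
tool_pos: [0.5365, 0.025, 0.0782]
orientation: [179.2, -48.1, -78.6]
force: [0.2, -0.2, 0.5]
opening: 0.0711
```

```bash
python3 st.py; python3 - <<'E'
from plant import ctrl
import cv2
for n in ("scene","top"):
    s=ctrl.snapshot(n); im=s["image"][:,:,::-1]; im=im[150:270,260:430] if n=="scene" else im[130:250,230:400]
    cv2.imwrite(f"pics/{n}13.png",cv2.resize(im,None,fx=4.5,fy=4.5,interpolation=cv2.INTER_CUBIC))
E
```

```text
29.05
([48.6634, 26.9573, -40.7806, 40.6066, -63.7608, -69.9333], [0.5365, 0.02496, 0.07819], [179.177, -48.148, -78.632]) [ 0.  -0.1 -0.  -0.1  0.1  0.1] 0.07112055700205887
```

View pics/top13.png

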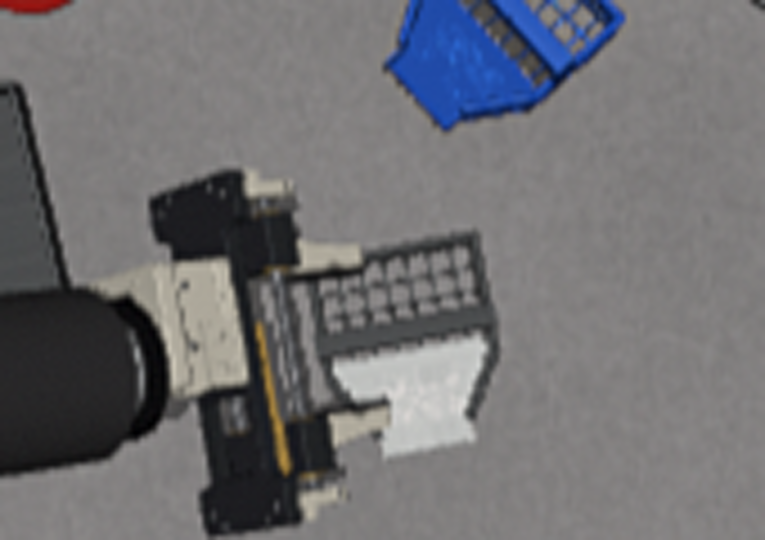

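The basket stands released, and both fingers are clear of the bar in the top crop at (330,255) and (365,420). I back out along the tool axis.

jog_arm:
  commands:
    - {"x":0,"y":0,"z":0,"roll":0}
    - {"x":0,"y":0,"z":-1,"roll":0}
    - {"x":0,"y":0,"z":-2,"roll":0}
    - {"x":0,"y":0,"z":-3,"roll":0}
    - {"x":0,"y":0,"z":-3,"roll":0}
    - {"x":0,"y":0,"z":-4,"roll":0}
    - {"x":0,"y":0,"z":-4,"roll":0}
    - {"x":1,"y":0,"z":-4,"roll":0}
    - {"x":1,"y":0,"z":-3,"roll":0}
    - {"x":0,"y":0,"z":0,"roll":0}

```text
clock: 30.15
tool_pos: [0.508, 0.1917, 0.2566]
orientation: [179.6, -47.9, -78.8]
force: [0.5, 0.7, 0.1]
opening: 0.087
```

```bash
python3 st.py; python3 - <<'E'
from plant import ctrl
import cv2
for n in ("scene","top"):
    s=ctrl.snapshot(n); im=s["image"][:,:,::-1]; im=im[150:350,250:480] if n=="scene" else im[110:250,130:400]
    cv2.imwrite(f"pics/{n}14.png",cv2.resize(im,None,fx=2.9,fy=2.9,interpolation=cv2.INTER_CUBIC))
E
```

```text
30.15
([62.2465, 22.3909, -16.4506, 27.4759, -91.824, -60.6499], [0.50802, 0.19169, 0.25665], [179.59, -47.876, -78.759]) [-1.4  1.2 -5.2 -1.4  3.8 -1.1] 0.08698379737965499
```

View pics/top14.png

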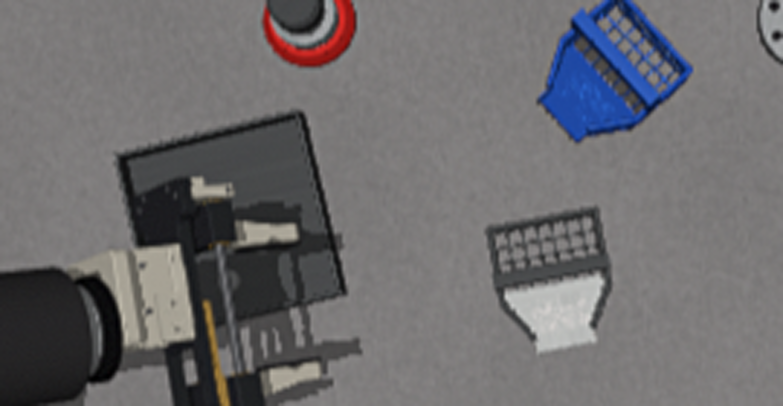

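View pics/scene14.png

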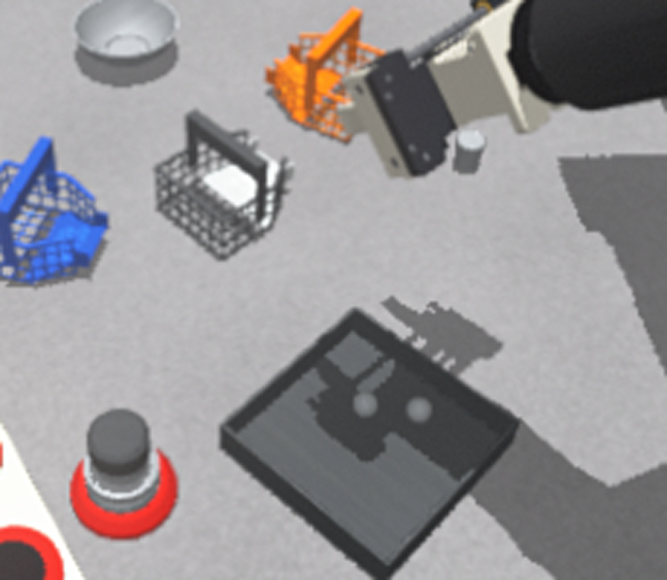

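The basket stands upright, empty and clear of the arm. Both balls are in the tray, at (365,405) and (420,408) in the scene crop, and the tray corners have not moved. I hand in.

```bash
python3 -c "
from plant import ctrl
o=ctrl.get_obs();print(o['clock'],o['qvel'].round(2),o['force'].round(1));print(ctrl.close_job())"
```

```text
30.25 [-0.78  0.89 -2.27 -0.21  0.52 -0.11] [-0.3  0.4 -0.3]
the job is handed in; nothing more can be done
None
```

The job is handed in at about 30 s of the 72 s allowed. Both balls rolled out through the spout into the tray, and the empty basket is back on the bench, released. No verdict is reported on hand-in.

**How it was tipped:** the jog commands cannot tilt the tool directly. I pushed the arm against its reach limit until the tool leaned about 48°, then gripped the flat bar with it leaning along the bar's length. Rolling about the tool's own axis then tipped the basket spout-down, with the lip about 8 cm above the bench, over the tray. I undid the roll and set the basket down close to where it had stood.

**Last checks:** the final pictures from both cameras show:
- both balls lying in the tray
- the tray corners where they were at the start
- the dark basket upright, empty and clear of the gripper
- the blue and orange look-alikes untouched

**What disagreed:**
- The basket sagged roughly 8° sideways in the grip, so the balls ran to one side and left more slowly than I expected. They still went out through the spout, and the basket levelled when it touched the bench.
- The ball detector found no ball in the first pictures, and mid-pour only one low-confidence hit (0.29), so I judged the balls by eye in the pictures. I did not see either ball at the moment it crossed the lip.
- Arm joints were still settling at up to about 2°/s when I handed in.

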